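Make up a two-jar paint carrier and hold its splined handle home

TASK

Make up the plywood paint carrier for a customer: set the two paint jars upright into its two square cells, one in each, lowering them in rather than dropping them. Then take the T-handle from its rest, turn it until the ribs of its stem mesh with the cross-shaped socket between the cells, slide it fully home against the spring until its collar sits flush on the socket, and finish while still gripping the handle and keeping it pressed down, all other things on the table left where they are.

Things in the scene. Friction and masses are not known exactly. Their poses are not given: they have to be found in the camera images.
- carrier: Plywood jar carrier fixed to the table, 76 (own x) x 208 (own y) mm, walls 5 thick and 45 high, floor 6 thick. Along its own y: a square cell (66 x 66 inside), a white socket block (56 x 56, top 50 above the table), a second cell. Origin: centre of its underside, on the table; z up.
- cell_a (a point): Centre of the floor of one cell (66 mm from the carrier's middle towards its +y), 6 mm above the table; axes as the carrier.
- cell_b (a point): Centre of the floor of the other cell (towards the carrier's -y), 6 mm above the table; axes as the carrier.
- socket (a point): Centre of the socket's mouth, level with the white block's top, 50 mm above the table; axes as the carrier. The hole is a plus: two slots 13 mm wide, 42 from end to end, along the carrier's x and y, 44 deep, square edges. A spring plunger stands inside, its top 25 mm below the mouth at rest.
- catch (a joint): Travel of the spring plunger in the socket (m): 0 = up, grows as pushed down, about 0.009 when the handle's collar sits on the block. It takes about 4 N to start moving and 10 N at 0.009, so the 0.15 kg handle does not stay home unless pressed.
- handle: Loose T-handle, 0.15 kg, 123 mm high, upright in its rest: steel stem 34 long with four ribs forming a plus (38 across, ribs 10 thick, along own x and y; lowest 7 mm only 34 across and 7 thick), then collar, round shaft 16 across, wooden grip bar on top. Origin: centre of the stem's bottom end; z up along the stem. Any of the four quarter turns fits the socket.
- collar (a point): Centre of the underside of the handle's round collar (46 mm across, 8 thick), 34 mm above the handle's origin; axes as the handle.
- grip (a point): Centre of the wooden grip bar: 70 mm (own x) x 20 (own y) x 26 high, flat sides, 110 mm above the handle's origin; axes as the handle. Pinch it across own y.
- rest: Round wooden cup fixed to the table, 72 across, 28 high, bore 44 to 48, floor 5 thick, in which the handle's stem stands loosely. Origin: centre of its underside.
- jar_1: Closed paint jar, 82 mm high: glass body 52 across, metal lid 54 across from 58 to 82 above the base, about 0.2 kg. The two jars are alike and either may go in either cell. Origin: centre of its underside; z up.
- jar_2: Closed paint jar, 82 mm high: glass body 52 across, metal lid 54 across from 58 to 82 above the base, about 0.2 kg. The two jars are alike and either may go in either cell. Origin: centre of its underside; z up.
- pencil_pot: Bystander, to be left alone: round dark steel pencil pot, 72 mm across, 90 high, pencils sticking up to about 170 mm. Origin: centre of its underside.
- stapler: Bystander, to be left alone: stapler about 130 mm long and 50 mm. Origin: centre of its underside.
- eraser: Bystander, to be left alone: white eraser 55 x 24 x 14 mm. Origin: centre of its underside.
- glue_bottle: Bystander, to be left alone: white glue bottle, 44 across and 120 high, in mm. Origin: centre of its underside.
- tape_roll: Bystander, to be left alone: roll of clear tape lying flat, 80 across, 24 high mm. Origin: centre of its underside.
- pen_box: Bystander, to be left alone: flat card box 150 x 60 x 22 mm. Origin: centre of its underside.
Things that resemble listed ones, but are neither listed nor needed, are in the scene too. Leave any blue or pink look-alike of the jar_1 alone.

How it is judged:
By the outcome, as a careful person would: the job done as asked, in the order asked, and still so for the second after the job is handed in, while the arm keeps its last pose, push and grip.
It also fails if it takes over 72 s, if anything falls off the work surface, if the arm or the gripper's body presses on something with over 40 N, if the wrist force passes 120 N, or if a joint passes its speed limit or range.

ROBOT

A 6-joint arm with a two-finger parallel gripper is mounted at the origin on the work surface. World frame = base frame: x ahead of the robot, y to its left, z up, the work surface at z = 0. Lengths are in m, angles in rad, forces in N, time in s.
With the tool pointing down it reaches from about 0.3 to 0.875 m from the base axis. Payload 6.4 kg.
Tool frame: the origin (TCP) lies midway between the tips of the shut fingers; the grasp point (between the pads) lies 19 mm behind it; z points along the fingers, y is the direction in which the jaws open and shut (so a half turn about z gives the same grasp; the last joint's range is limited). The gripper opens to 85 mm and grips with 20 to 120 N. Pads are 22 mm wide; open, the fingers measure 114 mm over their backs; the gripper's body (76 mm by 85 mm) begins 54 mm behind the grasp point. The pads swing forward as they close: fully open they stand 13 mm farther back than shut.
Start: joints at [-1.361, 0.181, 1.607, -0, 1.354, -0.206], TCP at [0.232, -0.526, 0.231] pointing down, gripper open.
Joint ranges: [-2.99, 2.99], [-0.89, 2.07], [0.3, 2.58], [-1.14, 4.28], [0, 2.63], [-3.12, 3.12]. Speed limits (rad/s): [2.57, 2.57, 3.01, 3.14, 3.14, 3.14].

INTERFACE

Orientations are given as a unit quaternion [w, x, y, z].
In Python, from bench import ctrl, optics, ticket gives the robot as it stands. The module is installed in compiled form; this text tells all that it offers.
- The arm moves only by the tool step_arm, never from a script. Its argument "targets" is text: rows parted by semicolons, each of 6 numbers parted by spaces: the shift along the tool's x, y, z in mm, then the turn, a rotation vector about the tool's x, y, z in rad. In form: dx dy dz rx ry rz; .... A call has 1 to 8 rows; each row is the pose to reach, as a shift and turn from the pose commanded when the call began, along the tool's axes at that moment; what a row does not reach only later rows make up. A row lasts 1/8 s, in which the tool goes at most 62.5 mm and 10.7 degrees, less where a joint would pass 70% of its speed; a pose out of reach is approached as far as the arm can. A call with a gripper value outside its range is refused whole. "grip" is the opening in per cent of the stroke, from 0 (shut) to 100 (fully open), set as the call begins (left out, the last holds). The fingers move at their own pace and stop on an object; the grip force is fixed at half the most. Time passes only in rows, so rows that repeat a pose let the fingers close. It gives the time, the measured TCP pose, the force and the opening at its end, in the units of the state.
- ctrl.get_obs(): the state, without advancing time (a new reading comes with each control period).
- optics.camera(name): name is "scene" or "top" or "wrist"; returns a dict with "image" (480x640x3 uint8, red, green, blue), "mtx" (3x3 intrinsics, pixels), "D" ([k1, k2, p1, p2, k3] as OpenCV has them; the pictures are not rectified), "xyz" and "orientation" of the camera in the world. Camera axes: x right, y up, looking along -z (the intrinsics and any distortion apply to the point x, -y, -z); pixel columns grow to the right and rows downward; lengths in m; the calibration is good to about 2 mm. A picture is of the moment at which its call begins. There is no depth.
- ticket.hand_in(): hands the job in, once; it reports no verdict.
The state is a dict: "time_s": time; "q": joint angles; "dq": joint speeds; "joint_efforts": joint torques, N m; "eef_pos": TCP position; "eef_rot": TCP orientation; "wrist_force": force on the tool from outside, world axes, zero at the start; "torque": the same for the moment, N m; "opening": opening from 0.0 (shut) to 1.0 (fully open).
Only numpy, scipy, OpenCV 4.12 (cv2) and the standard library are available. Lean on these libraries where they do the work, as an engineer would, in place of code of your own. Each camera call takes 0.05 s, during which the arm holds its last target.

## Working session

There is one attempt and no reset: what is moved stays moved. The work goes in short steps, Python scripts to look and compute and a tool call to move; the robot and the scene stay as the last step left them, time stands still between calls to the robot, and variables do not carry over. Pictures are saved under pics/ and viewed, and the job is handed in when it is done.

Besides the shell and the picture viewer there is one more tool, called after "Request:" by a JSON object that holds its "fn" and its "kwargs", one argument or row to a line. step_arm: Moves the arm, as the interface text tells. Its arguments: {"type":"object","properties":{"targets":{"type":"string"},"grip":{"type":"number"}},"required":["targets"]}

```bash
mkdir -p pics; python3 - <<'E'
from bench import ctrl, optics
import cv2
o=ctrl.get_obs(); print(o)
for n in ("scene","top","wrist"):
    c=optics.camera(n); cv2.imwrite(f"pics/{n}0.png",c["image"][:,:,::-1]); print(n,c["mtx"],c["D"],c["xyz"],c["orientation"])
E
```

```text
{'time_s': 0.0, 'q': array([-1.36131466e+00,  1.81560176e-01,  1.60803967e+00, -3.27412277e-05,
        1.35380660e+00, -2.06307542e-01]), 'dq': array([ 5.97749420e-04,  2.00834330e-03,  4.93090327e-04,  5.05837716e-04,
       -1.03105616e-03,  8.61868904e-05]), 'joint_efforts': array([ 1.43520207e-03, -4.44876873e+01, -3.51332402e+01, -2.28213794e-04,
        9.07285488e-03,  2.37166898e-05]), 'eef_pos': array([ 0.23212993, -0.5254338 ,  0.2303581 ]), 'eef_rot': array([-9.06866992e-04,  9.78466504e-01,  2.06403677e-01, -1.74227975e-05]), 'wrist_force': array([-0.95490143, -0.20460601, -0.54118102]), 'torque': array([-0.00091187, -0.0336803 , -0.05531444]), 'opening': 1.0004267946646246}
scene [[496.59760448   0.         317.65606568]
 [  0.         496.59760448 242.87916647]
 [  0.           0.           1.        ]] [-0.12817796  0.          0.          0.          0.        ] [ 1.39277354 -0.10625588  0.84003559] [0.68847784 0.31390644 0.27165594 0.59469662]
top [[472.12675447   0.         315.01921784]
 [  0.         472.12675447 244.10769436]
 [  0.           0.           1.        ]] [0.01315489 0.         0.         0.         0.        ] [0.44256411 0.0505999  1.09078822] [-0.70098954 -0.02941466  0.04712813  0.71100449]
wrist [[381.64590627   0.         321.29474346]
 [  0.         381.64590627 240.9255565 ]
 [  0.           0.           1.        ]] [-0.07866981  0.          0.          0.          0.        ] [ 0.30357208 -0.49489748  0.37464109] [ 0.82779732 -0.12725377  0.08403613 -0.53990369]
```

View pics/scene0.png

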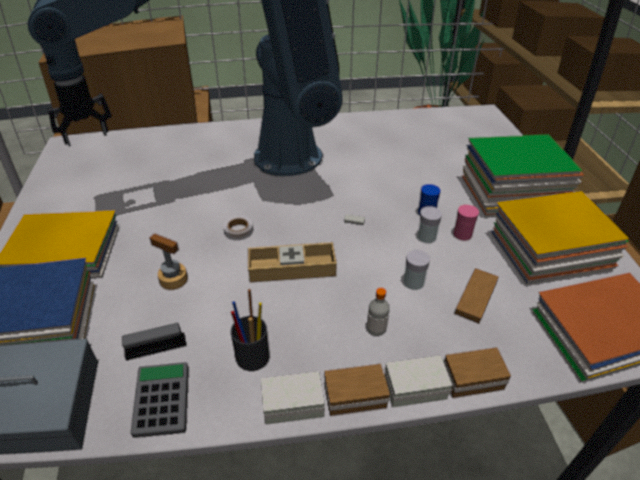

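View pics/top0.png

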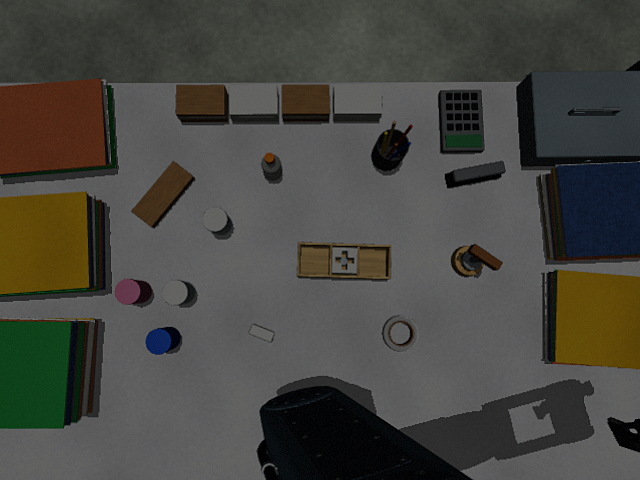

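View pics/wrist0.png

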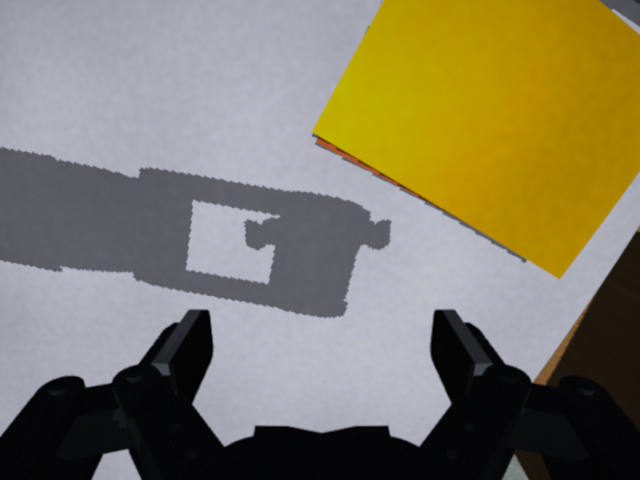

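```bash
cat > h.py <<'E'
import numpy as np, cv2
from scipy.spatial.transform import Rotation as R
from bench import ctrl, optics
def rot(q): return R.from_quat([q[1],q[2],q[3],q[0]])
def ray(c,uv):
    p=cv2.undistortPoints(np.array(uv,float).reshape(-1,1,2),c["mtx"],c["D"]).reshape(-1,2)
    d=np.c_[p[:,0],-p[:,1],-np.ones(len(p))]
    return np.array(c["xyz"]),rot(c["orientation"]).apply(d)
def plane(c,uv,z):
    o,d=ray(c,uv); return o+d*((z-o[2])/d[:,2])[:,None]
def proj(c,P):
    P=np.atleast_2d(P); q=rot(c["orientation"]).inv().apply(P-np.array(c["xyz"]))
    q=q*[1,-1,-1]
    return cv2.projectPoints(q,np.zeros(3),np.zeros(3),c["mtx"],np.array(c["D"]))[0].reshape(-1,2)
def tri(c1,u1,c2,u2):
    o1,d1=ray(c1,u1);o2,d2=ray(c2,u2);d1=d1[0];d2=d2[0]
    A=np.c_[d1,-d2];s=np.linalg.lstsq(A,o2-o1,rcond=None)[0]
    a=o1+s[0]*d1;b=o2+s[1]*d2
    return (a+b)/2,np.linalg.norm(a-b)
E
python3 - <<'E'
from h import *
c=optics.camera("top"); im=c["image"]
for k,(x0,x1,y0,y1) in dict(carr=(280,410,225,295),h=(440,510,230,290),jars=(150,245,195,315)).items():
    cv2.imwrite(f"pics/z_{k}.png",cv2.resize(im[y0:y1,x0:x1,::-1],None,fx=6,fy=6,interpolation=cv2.INTER_CUBIC)[:600,:800])
s=optics.camera("scene")["image"]
cv2.imwrite("pics/z_s.png",cv2.resize(s[225:300,140:350,::-1],None,fx=3.8,fy=3.8,interpolation=cv2.INTER_CUBIC))
E
```

```text
(no output)
```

View pics/z_carr.png

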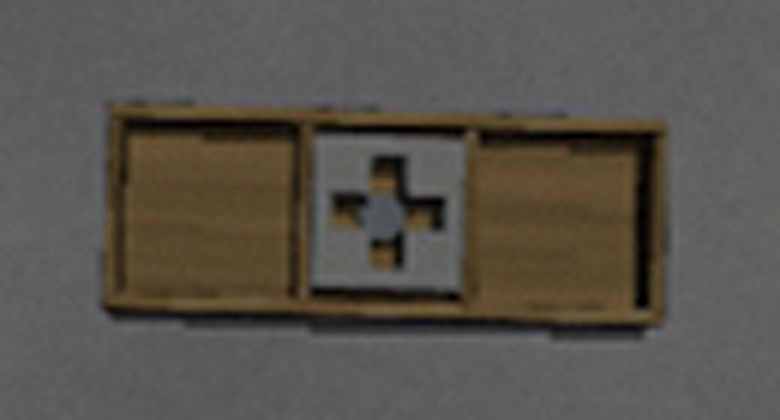

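View pics/z_h.png

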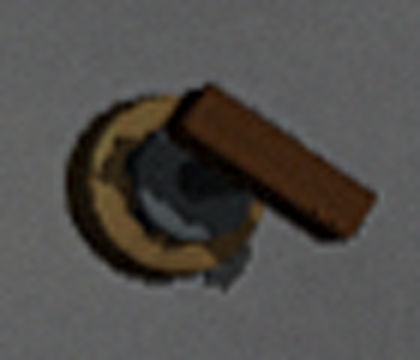

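View pics/z_jars.png

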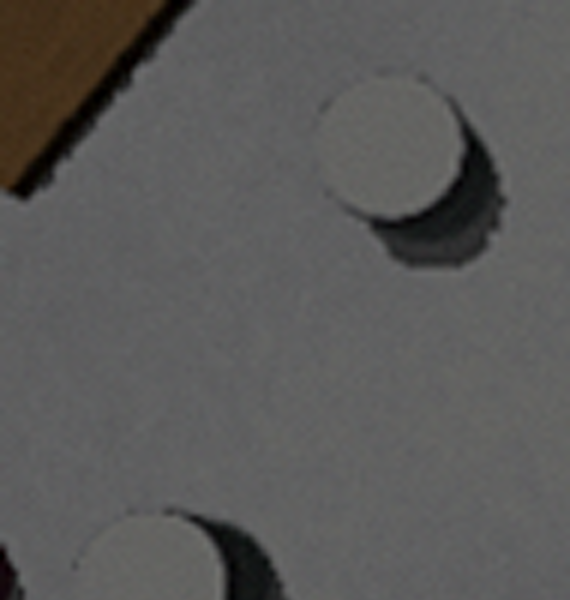

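View pics/z_s.png

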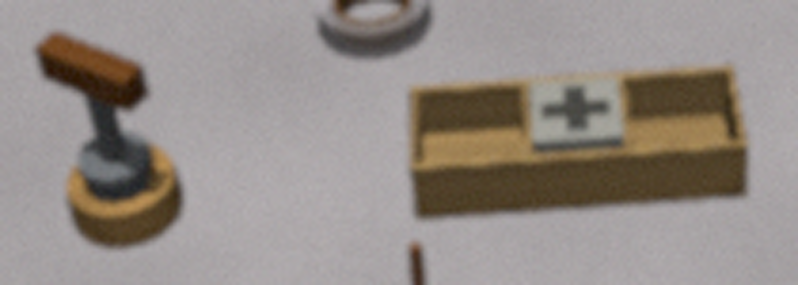

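```bash
python3 - <<'E'
from h import *
c=optics.camera("top"); im=c["image"]; s=optics.camera("scene")
cor=np.array([(112,104),(665,124),(660,325),(105,308)])/6+[280,225]
P=plane(c,cor-0.4,.045); print("carrier corners",P.round(4),P.mean(0))
print("len",np.linalg.norm(P[0]-P[1]),np.linalg.norm(P[1]-P[2]))
v=P[1]+P[2]-P[0]-P[3]; print("long axis yaw",np.degrees(np.arctan2(v[1],v[0])))
# plus end edges (z .05): left,right,top,bottom
pl=np.array([(332,212),(446,214),(390,155),(385,270)])/6+[280,225]-0.4
Q=plane(c,pl,.05); print("plus",Q.round(4),Q.mean(0))
v=Q[1]-Q[0];print(np.degrees(np.arctan2(v[1],v[0])),np.linalg.norm(v),np.linalg.norm(Q[3]-Q[2]))
# lid blobs
g=cv2.cvtColor(im,cv2.COLOR_RGB2GRAY)
for (u,v) in [(215,219.5),(177,292)]:
    print("jar",plane(c,[(u,v)],.082), )
    x0,y0=int(u)-25,int(v)-25
    sub=cv2.resize(g[y0:y0+50,x0:x0+50],None,fx=6,fy=6,interpolation=cv2.INTER_CUBIC)
    h=cv2.HoughCircles(cv2.GaussianBlur(sub,(9,9),2),cv2.HOUGH_GRADIENT,1,60,param1=40,param2=10,minRadius=66,maxRadius=86)
    if h is not None:
        for q in h[0][:3]:
            uv=(q[:2]+.5)/6-.5+[x0,y0]; print(uv,q[2]/6,plane(c,[uv],.082).round(4))
# scene lid ellipses for jars
gs=s["image"]
cv2.imwrite("pics/z_sj.png",cv2.resize(gs[180:300,380:490,::-1],None,fx=5,fy=5,interpolation=cv2.INTER_CUBIC))
# grip bar masks
hs=cv2.cvtColor(im,cv2.COLOR_RGB2HSV); 
for n,cc,(x0,x1,y0,y1) in (("top",c,(440,510,235,285)),("scene",s,(140,190,225,262))):
    i=cc["image"][y0:y1,x0:x1].astype(int)
    m=((i[...,0]>1.7*i[...,2]+8)&(i[...,0]>2.0*i[...,1]*0.85)).astype(np.uint8)
    k,l,st,ce=cv2.connectedComponentsWithStats(m); b=1+st[1:,4].argmax()
    cn=cv2.findContours((l==b).astype(np.uint8),0,1)[0][0]
    r=cv2.minAreaRect(cn); print(n,st[b],ce[b]+[x0,y0],r, (cv2.boxPoints(r)+[x0,y0]).round(1).tolist())
E
```

```text
carrier corners [[ 0.5615  0.0607  0.045 ]
 [ 0.5513 -0.1452  0.045 ]
 [ 0.4766 -0.1408  0.045 ]
 [ 0.4859  0.0642  0.045 ]] [ 0.51882072 -0.04027002  0.045     ]
len 0.20614104927328972 0.0748224233510563
long axis yaw -92.6971715732405
plus [[ 0.5198 -0.0199  0.05  ]
 [ 0.5185 -0.062   0.05  ]
 [ 0.5406 -0.0418  0.05  ]
 [ 0.4981 -0.039   0.05  ]] [ 0.51924639 -0.04068835  0.05      ]
-91.7868560578338 0.04212279962269368 0.042571314652706374
jar [[0.60806096 0.23866766 0.082     ]]
[214.16666603 219.        ] 12.116666 [[0.6092 0.2405 0.082 ]]
[220.16666603 227.83333206] 12.833333 [[0.5898 0.2275 0.082 ]]
jar [[0.45424505 0.3171494  0.082     ]]
[174.  291.5] 13.116666 [[0.4554 0.3234 0.082 ]]
[185.16666794 295.5       ] 11.900001 [[0.4466 0.3    0.082 ]]
top [ 28  10  34  24 194] [485.24226804 256.58247423] ((44.73076629638672, 22.153846740722656), (34.11406326293945, 10.53930377960205), 33.6900634765625) [[467.6, 252.1], [473.5, 243.3], [501.8, 262.2], [496.0, 271.0]]
scene [30 21  7  6 14] [173.07142857 249.35714286] ((33.17646789550781, 24.294118881225586), (3.7729687690734863, 7.202939987182617), 59.036251068115234) [[169.1, 249.5], [175.3, 245.8], [177.2, 249.1], [171.1, 252.8]]
```

View pics/z_sj.png

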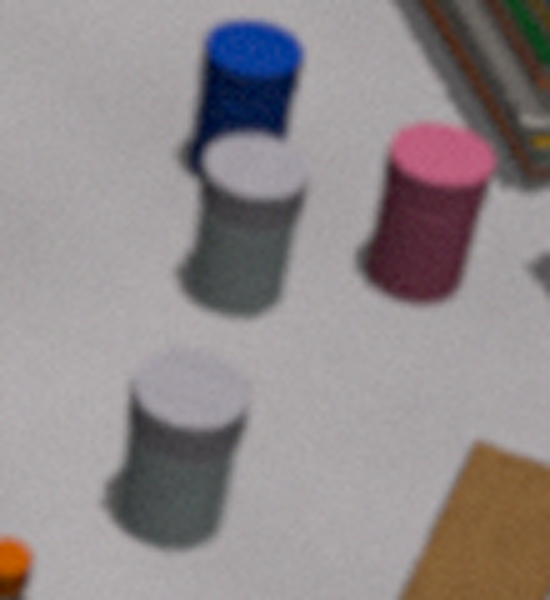

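Request:
{"fn": "step_arm", "kwargs": {
  "targets": "46 -39 0 0 0 0; 92 -77 0 0 0 0; 138 -116 0 0 0 0; 184 -155 0 0 0 0; 230 -193 0 0 0 0; 276 -232 0 0 0 0; 322 -271 0 0 0 0; 368 -309 0 0 0 0"
}}

```text
time_s: 1.35
eef_pos: [0.4448, -0.0929, 0.2317]
eef_rot: [0.0, 0.978, 0.206, 0.0]
wrist_force: [0.2, -1.1, 0.2]
opening: 0.994
```

Request:
{"fn": "step_arm", "kwargs": {
  "targets": "46 -39 0 0 0 0; 92 -77 0 0 0 0; 138 -116 0 0 0 0; 184 -155 0 0 0 0; 230 -193 0 0 0 0; 270 -228 0 0 0 0; 284 -240 0 0 0 0; 284 -240 0 0 0 0"
}}

```text
time_s: 2.35
eef_pos: [0.6069, 0.2408, 0.2307]
eef_rot: [-0.0, 0.978, 0.207, -0.0]
wrist_force: [0.6, -1.2, -0.3]
opening: 1.005
```

```bash
cat >> h.py <<'E'
def go(x,y,z,jaw=None,obs=None):
    """print tool-frame delta to world target; jaw = yaw (deg, mod 180) of tool y axis"""
    o=obs or ctrl.get_obs(); r=rot(o["eef_rot"]); M=r.as_matrix()
    yaw=np.arctan2(M[1,1],M[0,1])
    t=yaw if jaw is None else np.radians(jaw)
    d=(t-yaw+np.pi/2)%np.pi-np.pi/2; t=yaw+d
    y_=np.array([np.cos(t),np.sin(t),0]);z_=np.array([0,0,-1.]);T=np.c_[np.cross(y_,z_),y_,z_]
    p=M.T@(np.array([x,y,z])-o["eef_pos"])*1000
    rv=(R.from_matrix(M.T@T)).as_rotvec()
    print("t",round(o["time_s"],2),"pos",o["eef_pos"].round(4),"jawyaw",np.degrees(yaw).round(2),"F",o["wrist_force"].round(1),"open",round(o["opening"],3))
    print("delta",p.round(1),rv.round(3),"q6",o["q"][5].round(2))
def shot(n,name,crop=None,f=1):
    c=optics.camera(n);i=c["image"]
    if crop: i=i[crop[2]:crop[3],crop[0]:crop[1]]
    if f!=1: i=cv2.resize(i,None,fx=f,fy=f,interpolation=cv2.INTER_CUBIC)
    cv2.imwrite(f"pics/{name}.png",i[:,:,::-1]); return c
E
python3 - <<'E'
from h import *
go(.608,.239,.13)
c=shot("wrist","w1")
t=optics.camera("top");s=optics.camera("scene")
print(tri(t,[(215,219.5)],s,[(418,258.2)]),tri(t,[(177,292)],s,[(431,213.4)]))
E
```

```text
t 2.35 pos [0.6069 0.2408 0.2307] jawyaw -66.06 F [ 0.6 -1.2 -0.3] open 1.005
delta [  0.3   2.1 100.7] [-0.     0.001  0.   ] q6 1.35
(array([0.6087519 , 0.2392136 , 0.07728073]), np.float64(0.0006722457696951051)) (array([0.4545534 , 0.31908666, 0.07932461]), np.float64(0.0024412742302971865))
```

View pics/w1.png

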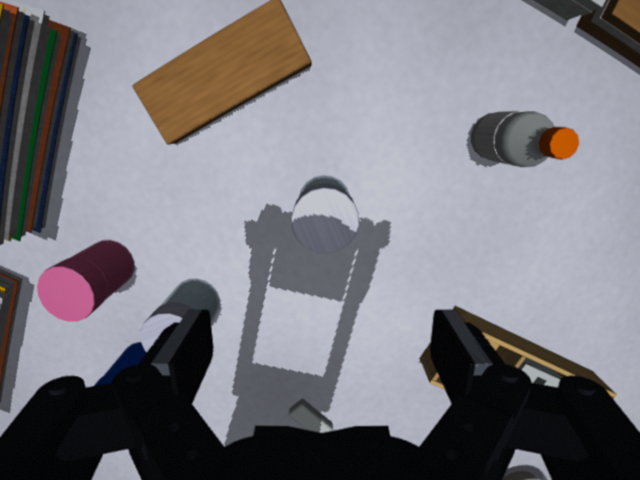

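The wrist view shows the near jar's lid centred at about (325,220), with the pink and blue jars at the left and the carrier at the right.

```bash
python3 - <<'E'
from h import *
c=optics.camera("wrist")
e=np.array([(292,220),(358,220),(325,189),(325,253)])
P=plane(c,e,.082);print(P.round(4),P[:2].mean(0),P[2:].mean(0))
go(*P.mean(0)[:2],.05)
E
```

```text
[[0.5996 0.2604 0.082 ]
 [0.6206 0.2125 0.082 ]
 [0.6327 0.2464 0.082 ]
 [0.5847 0.2252 0.082 ]] [0.610082   0.23641866 0.082     ] [0.60871974 0.23581924 0.082     ]
t 2.55 pos [0.6067 0.2385 0.2314] jawyaw -66.23 F [-0.3  0.8  1.1] open 1.001
delta [  1.5   3.2 181.4] [ 0.  0. -0.] q6 1.35
```

Request:
{"fn": "step_arm", "kwargs": {
  "targets": "2 3 50 0 0 0; 2 3 100 0 0 0; 2 3 150 0 0 0; 2 3 175 0 0 0; 2 3 183 0 0 0; 2 3 183 0 0 0"
}}

```text
time_s: 3.3
eef_pos: [0.6104, 0.2371, 0.0489]
eef_rot: [0.0, 0.979, 0.206, 0.0]
wrist_force: [-1.0, -0.3, 0.9]
opening: 1.0
```

```bash
python3 - <<'E'
from h import *
go(.609,.237,.048)
c=shot("wrist","w2")
E
```

```text
t 3.3 pos [0.6104 0.2371 0.0489] jawyaw -66.22 F [-1.  -0.3  0.9] open 1.0
delta [-1.3 -0.5  0.9] [ 0. -0.  0.] q6 1.35
```

View pics/w2.png

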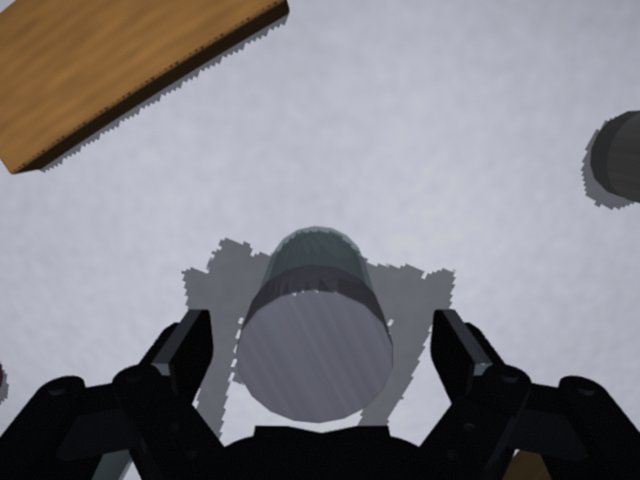

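The lid is centred at about (316,350) between the fingers (mid 321), so I can close.

Request:
{"fn": "step_arm", "kwargs": {
  "targets": "0 0 0 0 0 0; 0 0 0 0 0 0; 0 0 0 0 0 0; 0 0 0 0 0 0; 0 0 0 0 0 0; 0 0 0 0 0 0",
  "grip": 0
}}

```text
time_s: 4.1
eef_pos: [0.611, 0.238, 0.0501]
eef_rot: [0.0, 0.978, 0.207, 0.001]
wrist_force: [-1.3, 0.1, 6.4]
opening: 0.619
```

```bash
python3 - <<'E'
from h import *
go(.609,.237,.048)
c=shot("wrist","w3")
E
```

```text
t 4.1 pos [0.611  0.238  0.0501] jawyaw -66.16 F [-1.3  0.1  6.4] open 0.619
delta [-2.3  0.1  2.1] [ 0.001 -0.003  0.   ] q6 1.35
```

View pics/w3.png

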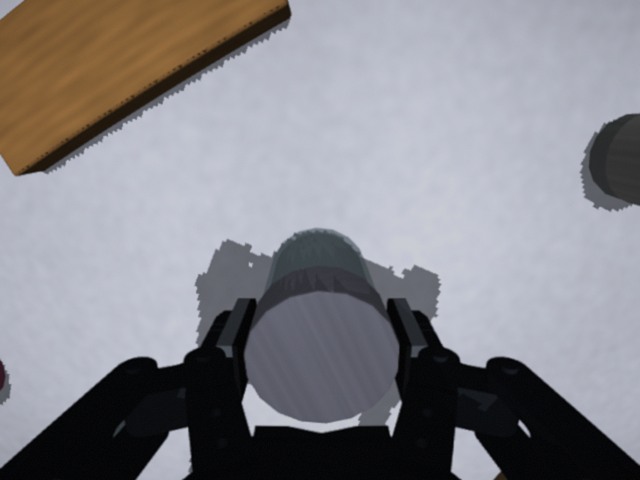

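Request:
{"fn": "step_arm", "kwargs": {
  "targets": "0 0 -20 0 0 0; 0 0 -60 0 0 0; -5 6 -100 0 0 0; -35 42 -100 0 0 0; -65 80 -100 0 0 0; -97 120 -100 0 0 0; -129 160 -100 0 0 0; -161 199 -100 0 0 0"
}}

```text
time_s: 5.15
eef_pos: [0.5427, -0.011, 0.1495]
eef_rot: [0.0, 0.978, 0.207, 0.001]
wrist_force: [1.2, 0.4, -1.6]
opening: 0.618
```

Request:
{"fn": "step_arm", "kwargs": {
  "targets": "-30 37 0 0 0 0; -50 62 0 0 0 0; -64 78 0 0 0 0; -64 78 0 0 0 0"
}}

```text
time_s: 5.65
eef_pos: [0.5159, -0.108, 0.1493]
eef_rot: [0.0, 0.979, 0.205, 0.0]
wrist_force: [0.3, 1.0, -1.7]
opening: 0.617
```

```bash
python3 - <<'E'
from h import *
go(.516,-.1065,.15)
c=shot("wrist","w4");shot("top","t4",(260,420,200,320),5);shot("scene","s4",(220,360,190,290),5)
E
```

```text
t 5.65 pos [ 0.5159 -0.108   0.1493] jawyaw -66.32 F [ 0.3  1.  -1.7] open 0.617
delta [ 0.7 -1.3 -0.7] [ 0.001 -0.001  0.   ] q6 0.73
```

View pics/w4.png

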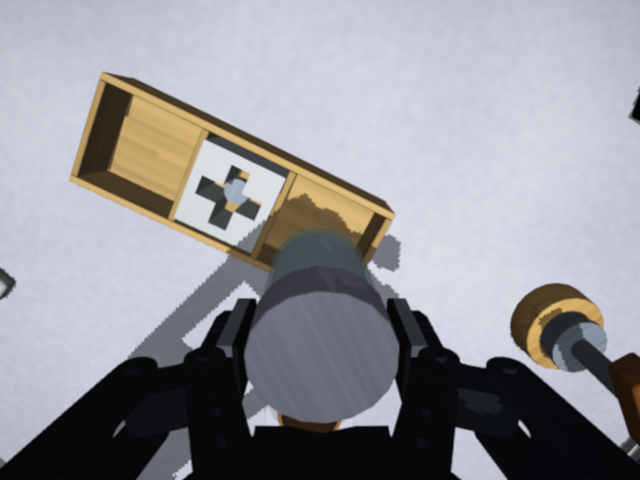

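View pics/s4.png

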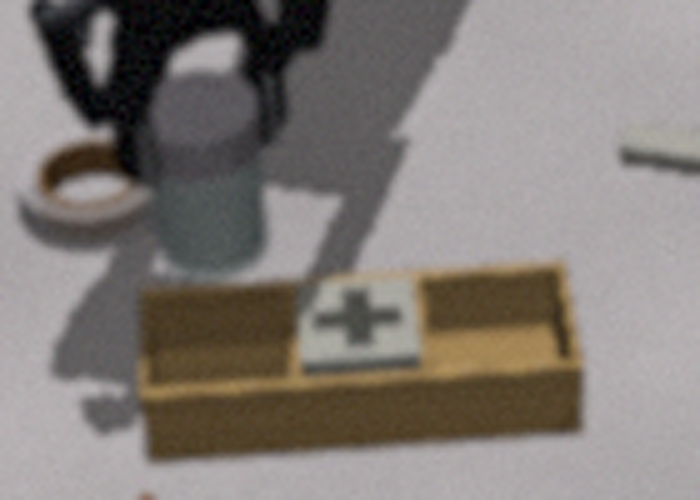

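Wrist view: carrier with outer top corners at (103,73), (394,214), (71,180). The white block's corners are at (207,138), (287,171), (173,219).

```bash
python3 - <<'E'
from h import *
c=optics.camera("wrist")
P=plane(c,[(103,73),(394,214),(71,180)],.045);print(P.round(4),(P[1]+P[2])/2, np.linalg.norm(P[0]-P[1]),np.linalg.norm(P[0]-P[2]))
v=P[1]-P[0];print(np.degrees(np.arctan2(v[1],v[0])))
# socket block mask
i=c["image"].astype(int); g=i.min(2); 
hsv=cv2.cvtColor(c["image"],cv2.COLOR_RGB2HSV)
Q=plane(c,[(207,138),(287,171),(250,253),(172,219)],.05);print(Q.round(4),Q.mean(0))
# plus: inner notch & ends
cv2.imwrite("pics/w4z.png",cv2.resize(c["image"][120:270,150:310,::-1],None,fx=5,fy=4,interpolation=cv2.INTER_CUBIC)[:600,:800])
E
```

```text
[[ 0.5614  0.0619  0.045 ]
 [ 0.5527 -0.1436  0.045 ]
 [ 0.4873  0.0649  0.045 ]] [ 0.52000012 -0.03937509  0.045     ] 0.20569013841633807 0.07420474515734109
-92.41589644958172
[[ 0.5501 -0.0139  0.05  ]
 [ 0.551  -0.0675  0.05  ]
 [ 0.49   -0.0654  0.05  ]
 [ 0.4913 -0.0092  0.05  ]] [ 0.5206199  -0.03902586  0.05      ]
```

View pics/w4z.png

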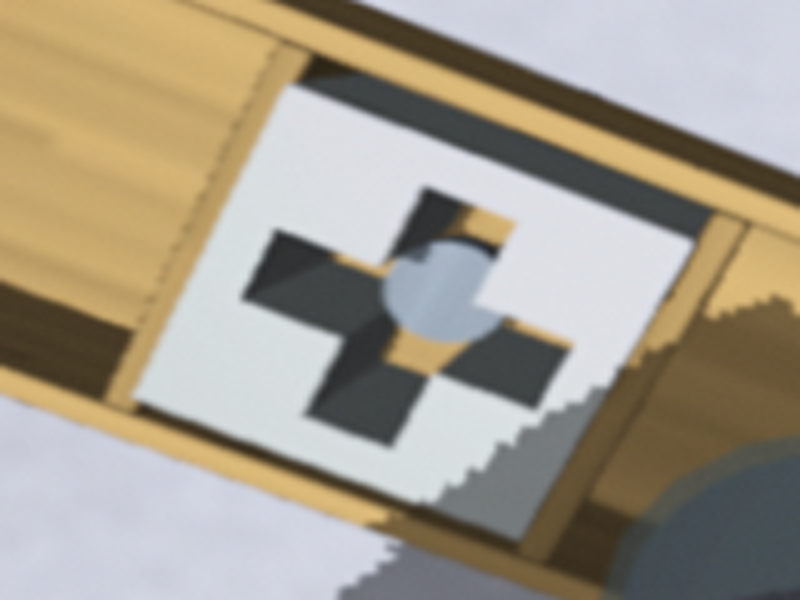

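```bash
python3 - <<'E'
from h import *
c=optics.camera("wrist")
f=lambda a:np.array(a,float)/[5,4]+[150,120]-0.4
Q=plane(c,f([(285,85),(695,240),(525,540),(135,400)]),.05);print(Q.round(4),Q.mean(0))
E_=plane(c,f([(425,187),(515,222),(305,413),(395,447),(275,230),(243,298),(570,348),(538,408)]),.05)
T,B,L,Rr=[E_[k:k+2].mean(0) for k in (0,2,4,6)]
print(T,B,L,Rr,E_.mean(0),np.linalg.norm(T-B),np.linalg.norm(L-Rr))
for v in (T-B,L-Rr): print(np.degrees(np.arctan2(v[1],v[0])))
u=np.array([np.cos(np.radians(-92.5)),np.sin(np.radians(-92.5))])
for s in (.066,-.066): print(np.array([.5195,-.0396])+s*u)
go(.517,-.106,.0535)
E
```

```text
[[ 0.5483 -0.014   0.05  ]
 [ 0.5464 -0.0703  0.05  ]
 [ 0.4902 -0.0685  0.05  ]
 [ 0.4922 -0.0121  0.05  ]] [ 0.51928283 -0.04125112  0.05      ]
[ 0.54016181 -0.04198584  0.05      ] [ 0.49889695 -0.04030108  0.05      ] [ 0.52031042 -0.02018089  0.05      ] [ 0.51805918 -0.062017    0.05      ] [ 0.51935709 -0.0411212   0.05      ] 0.04129923946638892 0.04189663719033825
-2.337958865341221
86.91983143682562
[ 0.51662112 -0.10553718]
[0.52237888 0.02633718]
t 5.9 pos [ 0.5163 -0.1058  0.1485] jawyaw -66.11 F [ 0.5  0.9 -2.1] open 0.617
delta [ 0.6  0.5 95. ] [-0. -0. -0.] q6 0.73
```

```bash
python3 - <<'E'
from h import *
c=optics.camera("wrist")
P=plane(c,[(244,355),(400,355),(322,290),(322,422)],.182)
print(P.round(4),P[:2].mean(0),P[2:].mean(0),np.linalg.norm(P[0]-P[1]),np.linalg.norm(P[2]-P[3]))
go(.5164,-.1067,.0545)
E
```

```text
[[ 0.5077 -0.0814  0.182 ]
 [ 0.5292 -0.1299  0.182 ]
 [ 0.5407 -0.0958  0.182 ]
 [ 0.4921 -0.1173  0.182 ]] [ 0.51844857 -0.1056205   0.182     ] [ 0.51640067 -0.10652573  0.182     ] 0.053012312491623 0.05311488976276065
t 5.95 pos [ 0.5163 -0.1058  0.1484] jawyaw -66.1 F [ 0.4 -0.7 -1.8] open 0.615
delta [-0.3  0.9 93.9] [-0. -0. -0.] q6 0.73
```

Request:
{"fn": "step_arm", "kwargs": {
  "targets": "0 1 20 0 0 0; 0 1 50 0 0 0; 0 1 75 0 0 0; 0 1 85 0 0 0; 0 1 88 0 0 0; 0 1 88 0 0 0"
}}

```text
time_s: 6.7
eef_pos: [0.5171, -0.1076, 0.061]
eef_rot: [0.0, 0.978, 0.207, 0.0]
wrist_force: [0.2, -0.1, -0.8]
opening: 0.617
```

Request:
{"fn": "step_arm", "kwargs": {
  "targets": "0 0 2 0 0 0; 0 0 2 0 0 0"
}}

```text
time_s: 6.95
eef_pos: [0.5168, -0.1077, 0.0588]
eef_rot: [0.0, 0.978, 0.206, 0.0]
wrist_force: [0.6, 0.5, -2.0]
opening: 0.619
```

Request:
{"fn": "step_arm", "kwargs": {
  "targets": "0 0 1.5 0 0 0; 0 0 2.5 0 0 0; 0 0 2.5 0 0 0"
}}

```text
time_s: 7.32
eef_pos: [0.5167, -0.1076, 0.0562]
eef_rot: [0.0, 0.978, 0.206, 0.0]
wrist_force: [-0.6, 0.4, 1.9]
opening: 0.617
```

```bash
python3 - <<'E'
from h import *
go(.5164,-.1067,.0545)
shot("wrist","w5");shot("scene","s5",(220,360,190,290),5)
E
```

```text
t 7.33 pos [ 0.5167 -0.1076  0.0562] jawyaw -66.18 F [-0.6  0.4  1.9] open 0.617
delta [ 0.1 -0.9  1.7] [ 0. -0.  0.] q6 0.72
```

View pics/s5.png

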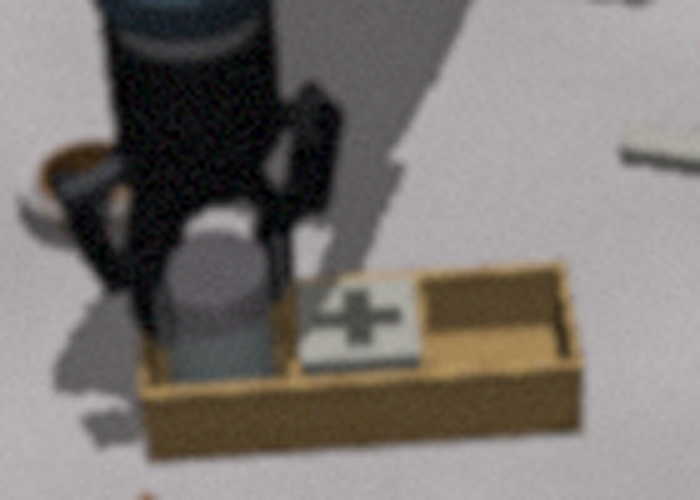

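View pics/w5.png

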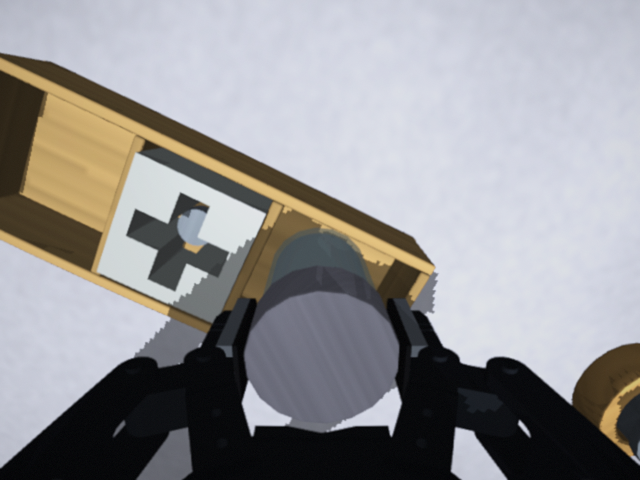

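The jar is inside the cell and the force reading has gone from hanging weight to +1.9 N, so it touches the floor. I'll release it.

Request:
{"fn": "step_arm", "kwargs": {
  "targets": "0 0 0.5 0 0 0; 0 0 0.5 0 0 0; 0 0 0 0 0 0",
  "grip": 82
}}

```text
time_s: 7.8
eef_pos: [0.5164, -0.1076, 0.0557]
eef_rot: [-0.0, 0.978, 0.206, -0.0]
wrist_force: [0.2, -0.2, 0.5]
opening: 0.819
```

Request:
{"fn": "step_arm", "kwargs": {
  "targets": "0 0 -10 0 0 0; 0 0 -40 0 0 0; 0 0 -80 0 0 0; 0 0 -120 0 0 0",
  "grip": 90
}}

```text
time_s: 8.3
eef_pos: [0.5164, -0.1075, 0.1776]
eef_rot: [0.0, 0.978, 0.206, 0.0]
wrist_force: [-0.9, -0.1, -0.2]
opening: 0.899
```

```bash
python3 - <<'E'
from h import *
go(.455,.320,.178)
shot("wrist","w6");shot("scene","s6",(220,360,190,290),5)
E
```

```text
t 8.3 pos [ 0.5164 -0.1075  0.1776] jawyaw -66.18 F [-0.9 -0.1 -0.2] open 0.899
delta [ 116.5 -415.9   -0.5] [ 0. -0.  0.] q6 0.72
```

View pics/w6.png

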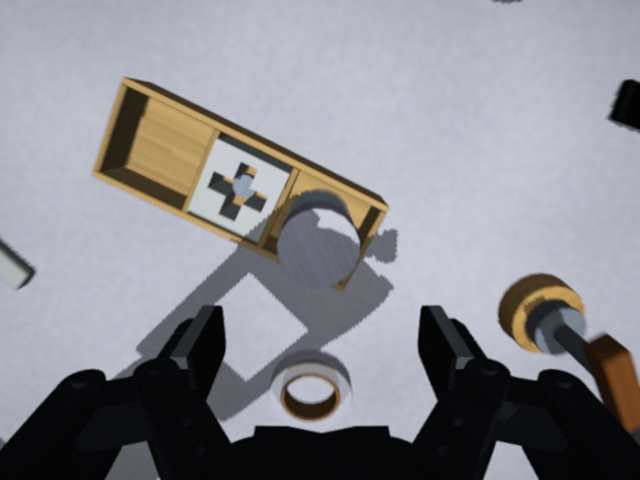

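Request:
{"fn": "step_arm", "kwargs": {
  "targets": "12 -45 0 0 0 -0.05; 27 -97 0 0 0 -0.10; 42 -149 0 0 0 -0.15; 57 -201 0 0 0 -0.20; 72 -253 0 0 0 -0.25; 87 -305 0 0 0 -0.30; 102 -357 0 0 0 -0.35; 111 -395 0 0 0 -0.35",
  "grip": 100
}}

```text
time_s: 9.4
eef_pos: [0.4577, 0.3007, 0.1758]
eef_rot: [-0.0, 0.927, 0.374, 0.0]
wrist_force: [-0.0, -0.8, 0.1]
opening: 1.002
```

```bash
python3 - <<'E'
from h import *
go(.455,.320,.178)
shot("wrist","w7")
c=optics.camera("top"); print(plane(c,[(128,291),(158,341)],.082))
E
```

```text
t 9.4 pos [0.4577 0.3007 0.1758] jawyaw -46.02 F [-0.  -0.8  0.1] open 1.002
delta [ 11.4 -15.7  -2.2] [-0. -0. -0.] q6 1.17
[[0.45799371 0.41922756 0.082     ]
 [0.35336272 0.35461899 0.082     ]]
```

View pics/w7.png

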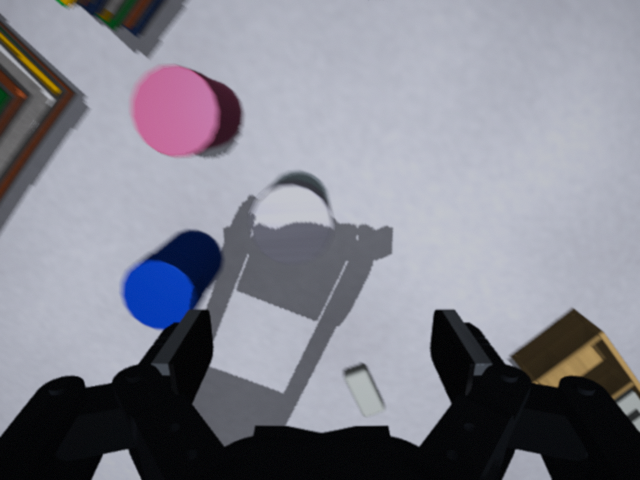

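Request:
{"fn": "step_arm", "kwargs": {
  "targets": "10 -15 0 0 0 0; 10 -15 20 0 0 0; 10 -15 20 0 0 0"
}}

```text
time_s: 9.88
eef_pos: [0.4542, 0.3156, 0.1543]
eef_rot: [0.0, 0.928, 0.373, -0.002]
wrist_force: [0.6, 0.4, -0.7]
opening: 0.997
```

```bash
python3 - <<'E'
from h import *
go(.455,.320,.178)
shot("wrist","w8")
E
```

```text
t 9.88 pos [0.4542 0.3156 0.1543] jawyaw -46.18 F [ 0.6  0.4 -0.7] open 0.997
delta [  3.5  -2.7 -23.7] [-0.001  0.003  0.   ] q6 1.2
```

View pics/w8.png

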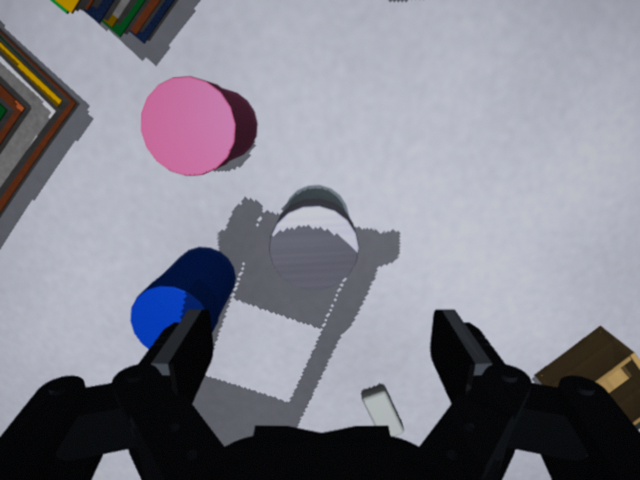

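The jar's lid spans x from 270 to 358 and y from 206 to 290. Blue and pink lie at the left, clear of the descent.

```bash
python3 - <<'E'
from h import *
c=optics.camera("wrist")
P=plane(c,[(270,246),(358,246),(315,206),(315,289)],.082);print(P.round(4),P[:2].mean(0),P[2:].mean(0),np.linalg.norm(P[0]-P[1]),np.linalg.norm(P[2]-P[3]))
go(*P.mean(0)[:2],.048)
E
```

```text
[[0.4379 0.3413 0.082 ]
 [0.4745 0.3031 0.082 ]
 [0.4744 0.3386 0.082 ]
 [0.4361 0.3023 0.082 ]] [0.45618671 0.3221959  0.082     ] [0.45524883 0.32046183 0.082     ] 0.05286814932047527 0.0527420279310897
t 9.97 pos [0.4554 0.3159 0.156 ] jawyaw -46.18 F [0.6 0.6 0.7] open 1.001
delta [  4.   -3.7 108. ] [-0.  0.  0.] q6 1.2
```

Request:
{"fn": "step_arm", "kwargs": {
  "targets": "4 -3.5 15 0 0 0; 4 -3.5 55 0 0 0; 4 -3.5 90 0 0 0; 4 -3.5 103 0 0 0; 4 -3.5 106 0 0 0; 4 -3.5 106 0 0 0"
}}

```text
time_s: 10.72
eef_pos: [0.4566, 0.3221, 0.0508]
eef_rot: [-0.0, 0.928, 0.374, 0.001]
wrist_force: [-0.2, 0.4, 0.3]
opening: 1.001
```

```bash
python3 - <<'E'
from h import *
go(.4555,.321,.048)
shot("wrist","w9")
E
```

```text
t 10.72 pos [0.4566 0.3221 0.0508] jawyaw -46.12 F [-0.2  0.4  0.3] open 1.001
delta [-1.5 -0.   2.8] [ 0.001 -0.002  0.   ] q6 1.21
```

View pics/w9.png

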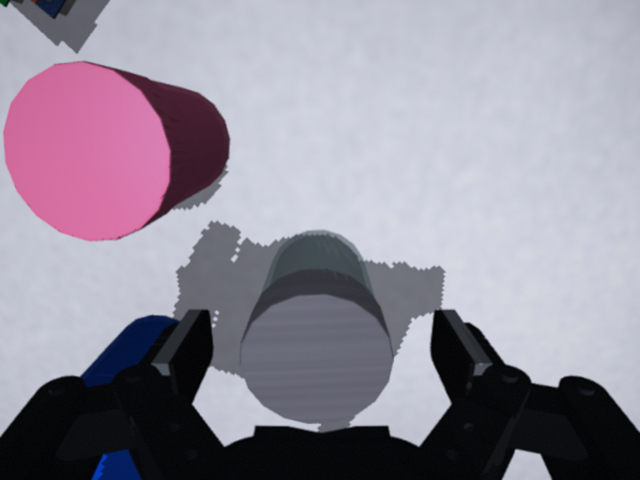

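The lid is centred at x≈317 between the fingers. I'll close.

Request:
{"fn": "step_arm", "kwargs": {
  "targets": "0 0 1.5 0 0 0; 0 0 1.5 0 0 0; 0 0 1.5 0 0 0; 0 0 1.5 0 0 0; 0 0 1.5 0 0 0; 0 0 1.5 0 0 0",
  "grip": 0
}}

```text
time_s: 11.52
eef_pos: [0.4562, 0.3221, 0.0493]
eef_rot: [-0.0, 0.928, 0.374, 0.001]
wrist_force: [-1.1, -0.0, 6.0]
opening: 0.608
```

Request:
{"fn": "step_arm", "kwargs": {
  "targets": "0 0 -20 0 0 0; 0 0 -60 0 0 0; 0 0 -100 0 0 0; 0 0 -100 0 0 0"
}}

```text
time_s: 12.02
eef_pos: [0.4579, 0.3226, 0.1517]
eef_rot: [-0.0, 0.928, 0.374, 0.003]
wrist_force: [1.0, -0.3, -2.7]
opening: 0.613
```

```bash
python3 - <<'E'
from h import *
go(.5222,.0252,.15)
E
```

```text
t 12.03 pos [0.4579 0.3226 0.1517] jawyaw -46.12 F [ 1.  -0.3 -2.7] open 0.613
delta [-159.8  258.9    1.3] [ 0.003 -0.006  0.   ] q6 1.21
```

Request:
{"fn": "step_arm", "kwargs": {
  "targets": "-20 32 0 0 0 0; -50 81 0 0 0 0; -80 130 0 0 0 0; -110 178 0 0 0 0; -138 224 0 0 0 0; -155 251 0 0 0 0; -159 258 0 0 0 0; -159 258 0 0 0 0"
}}

```text
time_s: 13.02
eef_pos: [0.5191, 0.0256, 0.1471]
eef_rot: [-0.001, 0.928, 0.373, -0.001]
wrist_force: [-0.1, 0.8, -2.0]
opening: 0.611
```

```bash
python3 - <<'E'
from h import *
go(.5222,.0252,.15)
shot("wrist","w10")
E
```

```text
t 13.03 pos [0.5191 0.0256 0.1471] jawyaw -46.18 F [-0.1  0.8 -2. ] open 0.611
delta [ 1.9  2.5 -3. ] [-0.002  0.001  0.   ] q6 0.63
```

View pics/w10.png

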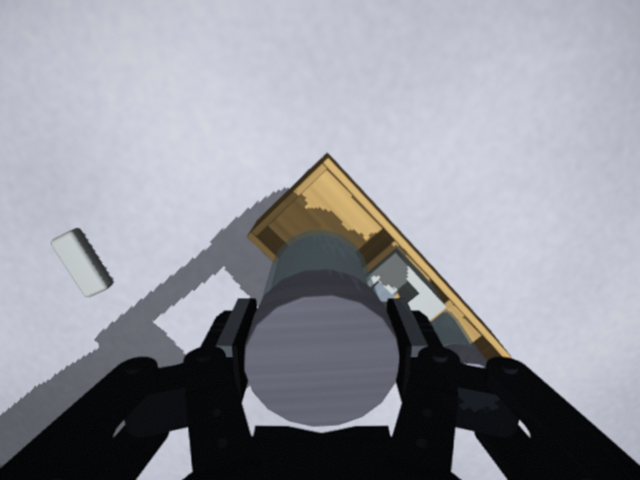

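```bash
python3 - <<'E'
from h import *
c=optics.camera("wrist")
P=plane(c,[(244,358),(399,358),(321,295),(321,426)],.181)
print(P[:2].mean(0),P[2:].mean(0))
C=plane(c,[(327,153),(248,236)],.045);print(C)
a=np.radians(-2.4);ex=np.array([np.cos(a),np.sin(a)]);ey=np.array([-ex[1],ex[0]])
m=C[:,:2].mean(0)-.038*ey; print("cell a from corners",m, "from socket",np.array([.5193,-.0408])+.066*ey)
go(.5221,.0252,.15)
E
```

```text
[0.52023409 0.02625521 0.181     ] [0.51806172 0.02438874 0.181     ]
[[0.5636738  0.06342505 0.045     ]
 [0.48715444 0.06375344 0.045     ]]
cell a from corners [0.52382285 0.02562258] from socket [0.52206379 0.02514211]
t 13.12 pos [0.5192 0.0266 0.1475] jawyaw -46.07 F [-0.2 -0.  -1.9] open 0.615
delta [ 1.1  3.  -2.5] [-0.002  0.001  0.   ] q6 0.63
```

Request:
{"fn": "step_arm", "kwargs": {
  "targets": "2.5 2.5 10 0 0 0; 2.5 2.5 40 0 0 0; 2.5 2.5 70 0 0 0; 2.5 2.5 83 0 0 0; 2.5 2.5 87 0 0 0; 2.5 2.5 87 0 0 0"
}}

```text
time_s: 13.88
eef_pos: [0.5241, 0.0255, 0.0618]
eef_rot: [0.0, 0.928, 0.374, 0.0]
wrist_force: [-0.3, -0.2, -2.2]
opening: 0.615
```

Request:
{"fn": "step_arm", "kwargs": {
  "targets": "0 0 1.5 0 0 0; 0 0 3 0 0 0; 0 0 3 0 0 0"
}}

```text
time_s: 14.25
eef_pos: [0.5236, 0.0253, 0.0586]
eef_rot: [0.0, 0.928, 0.374, 0.0]
wrist_force: [-0.2, 0.0, -2.2]
opening: 0.619
```

Request:
{"fn": "step_arm", "kwargs": {
  "targets": "0 0 1.5 0 0 0; 0 0 3 0 0 0; 0 0 3 0 0 0"
}}

```text
time_s: 14.62
eef_pos: [0.5235, 0.0254, 0.0554]
eef_rot: [0.0, 0.928, 0.374, 0.0]
wrist_force: [-1.0, 0.2, 1.0]
opening: 0.614
```

```bash
python3 - <<'E'
from h import *
go(.5222,.0252,.055)
shot("wrist","w11");shot("scene","s11",(220,360,190,290),5)
E
```

```text
t 14.62 pos [0.5235 0.0254 0.0554] jawyaw -46.12 F [-1.   0.2  1. ] open 0.614
delta [-1.1 -0.8  0.4] [ 0. -0.  0.] q6 0.63
```

View pics/s11.png

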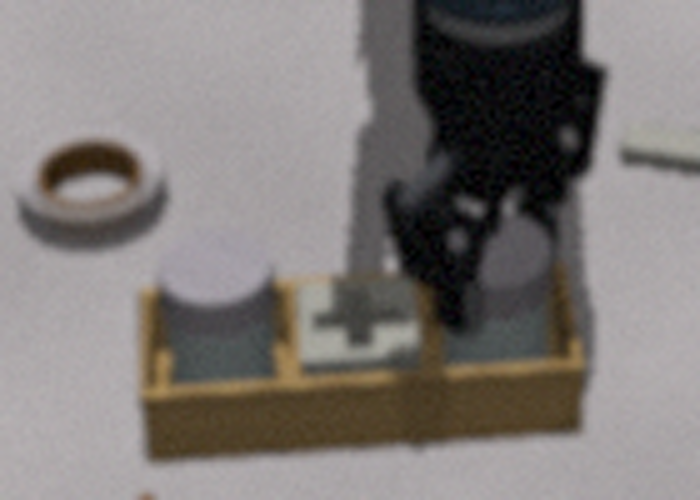

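View pics/w11.png

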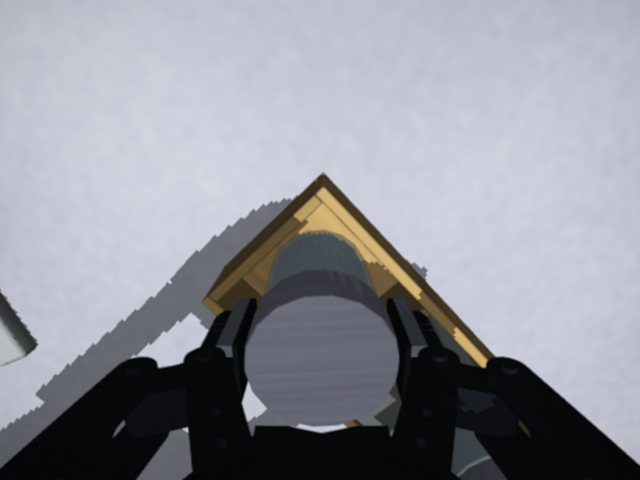

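The jar is in the left cell and its weight is on the floor (force from −2.2 N to +1.0 N), so I'll release it.

Request:
{"fn": "step_arm", "kwargs": {
  "targets": "0 0 0.5 0 0 0; 0 0 0.5 0 0 0; 0 0 0 0 0 0",
  "grip": 80
}}

```text
time_s: 15.1
eef_pos: [0.5236, 0.0254, 0.0554]
eef_rot: [0.0, 0.928, 0.374, 0.0]
wrist_force: [-0.3, -0.2, -0.2]
opening: 0.803
```

Request:
{"fn": "step_arm", "kwargs": {
  "targets": "0 0 -10 0 0 0; 0 0 -40 0 0 0; 0 0 -90 0 0 0; 0 0 -145 0 0 0; 0 0 -185 0 0 0",
  "grip": 80
}}

```text
time_s: 15.72
eef_pos: [0.5241, 0.0253, 0.244]
eef_rot: [0.001, 0.928, 0.374, 0.002]
wrist_force: [1.3, -0.7, -0.2]
opening: 0.801
```

```bash
python3 - <<'E'
from h import *
c=optics.camera("top"); B=plane(c,[[467.6, 252.1], [473.5, 243.3], [501.8, 262.2], [496.0, 271.0]],.125);print(B,B.mean(0))
v=B[2]-B[1];print(np.degrees(np.arctan2(v[1],v[0])),np.linalg.norm(v),np.linalg.norm(B[1]-B[0]))
r=plane(c,[(464.5,261)],.028);print(r)
go(*B.mean(0)[:2],.24,-35)
shot("top","t12",(280,520,200,320),3.3)
E
```

```text
[[ 0.52673764 -0.28979272  0.125     ]
 [ 0.54487853 -0.30301664  0.125     ]
 [ 0.50487412 -0.35971944  0.125     ]
 [ 0.48688315 -0.34662225  0.125     ]] [ 0.51584336 -0.32478776  0.125     ]
-125.20336371927391 0.06939423967064205 0.022449141206466117
[[ 0.51500538 -0.31586912  0.028     ]]
t 15.78 pos [0.5266 0.025  0.2494] jawyaw -46.11 F [1.8 0.6 4.2] open 0.798
delta [-250.4  244.5   10. ] [ 0.01  -0.006 -0.194] q6 0.63
```

View pics/t12.png

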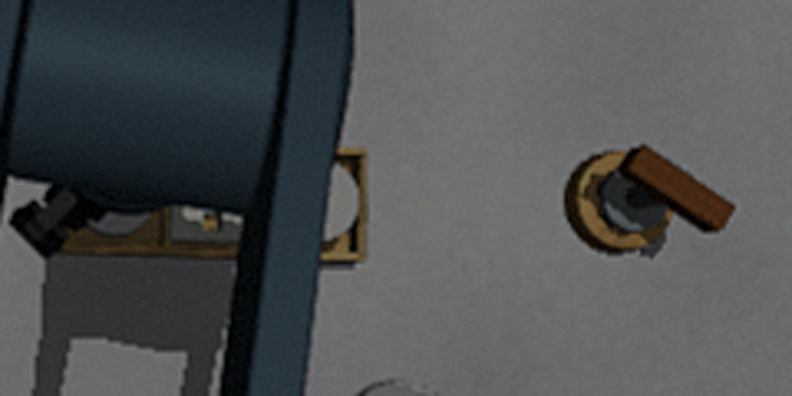

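Request:
{"fn": "step_arm", "kwargs": {
  "targets": "-25 24 0 0 0 -0.04; -63 62 0 0 0 -0.08; -101 99 0 0 0 -0.12; -139 136 0 0 0 -0.16; -177 173 0 0 0 -0.194; -215 210 0 0 0 -0.194; -240 235 0 0 0 -0.194; -248 243 0 0 0 -0.194",
  "grip": 100
}}

```text
time_s: 16.82
eef_pos: [0.5124, -0.3235, 0.2398]
eef_rot: [-0.0, 0.888, 0.461, -0.0]
wrist_force: [0.8, 0.6, 0.5]
opening: 0.998
```

Request:
{"fn": "step_arm", "kwargs": {
  "targets": "0 0 0 0 0 0"
}}

```text
time_s: 16.95
eef_pos: [0.5129, -0.3215, 0.2399]
eef_rot: [-0.001, 0.887, 0.461, -0.0]
wrist_force: [0.1, 0.6, -0.9]
opening: 0.998
```

```bash
python3 - <<'E'
from h import *
go(.516,-.325,.24,-35)
shot("wrist","w12");shot("scene","s12",(100,260,190,300),5)
shot("top","t13",(280,520,200,320),3.3)
E
```

```text
t 16.95 pos [ 0.5129 -0.3215  0.2399] jawyaw -35.05 F [ 0.1  0.6 -0.9] open 0.998
delta [-1.1  4.6 -0.2] [-0.001 -0.    -0.001] q6 -0.14
```

View pics/w12.png

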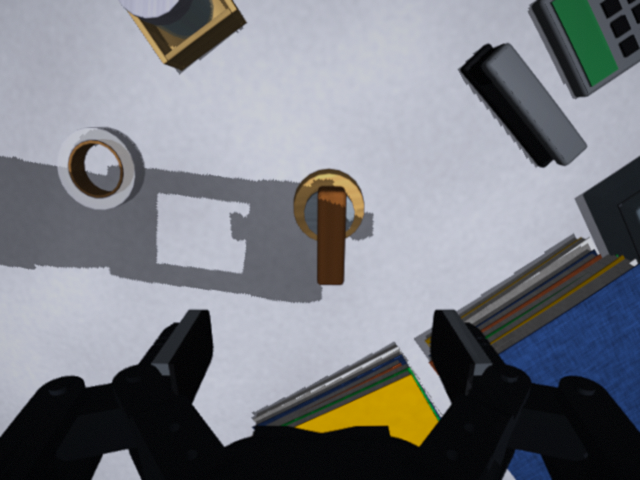

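View pics/s12.png

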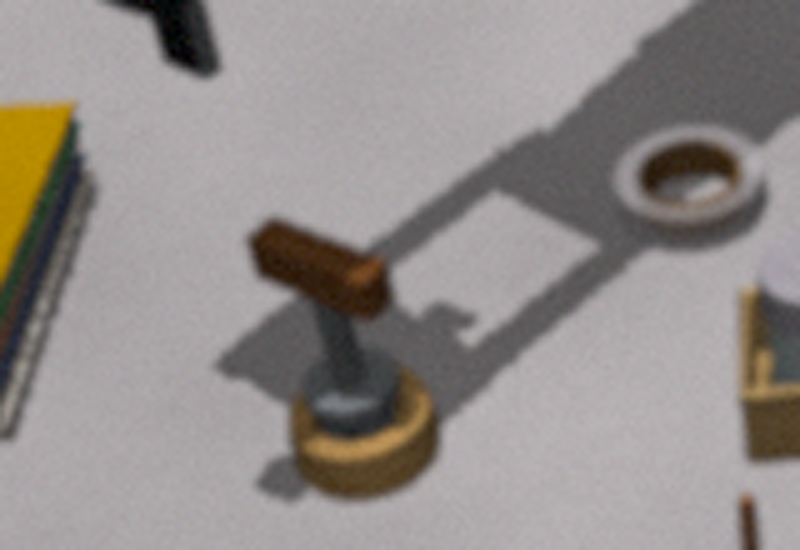

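View pics/t13.png

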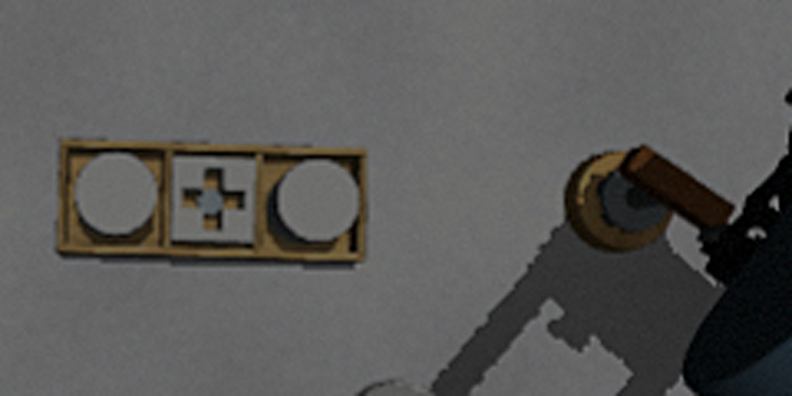

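```bash
python3 - <<'E'
from h import *
w=optics.camera("wrist");t=optics.camera("top");s=optics.camera("scene")
i=cv2.cvtColor(w["image"],cv2.COLOR_RGB2HSV); im=w["image"].astype(int)
m=((im[...,0]>1.8*im[...,1])&(im[...,0]>40)).astype(np.uint8); m[:, :290]=0;m[:,370:]=0;m[:160]=0;m[300:]=0
cn=max(cv2.findContours(m,0,1)[0],key=cv2.contourArea); r=cv2.minAreaRect(cn);print(r,cv2.boxPoints(r).round(1).tolist())
print(tri(w,[r[0]],t,[(485.0,257)]))
for z in (.12,.123,.128): 
    B=plane(w,cv2.boxPoints(r),z);print(z,B.round(4).tolist(),B.mean(0).round(4),np.linalg.norm(B[0]-B[1]),np.linalg.norm(B[1]-B[2]))
    for v in (B[1]-B[0],B[2]-B[1]): print(np.degrees(np.arctan2(v[1],v[0])))
R_=plane(w,[(329,205)],.028);print("rest",R_)
# scene: top face corners in zoom s12
f=lambda a:np.array(a,float)/5+[100,190]-.4
for a in [(270,220),(385,262),(370,290),(252,238)]: pass
cv2.imwrite("pics/w12z.png",cv2.resize(w["image"][160:300,280:390,::-1],None,fx=5,fy=4,interpolation=cv2.INTER_CUBIC))
E
```

```text
Traceback (most recent call last):
ValueError: max() iterable argument is empty
```

```bash
python3 - <<'E'
from h import *
w=optics.camera("wrist");t=optics.camera("top")
im=w["image"].astype(int)
print(im[260,331],im[200,331],im[178,331],im[215,305])
m=((im[...,0]>1.5*im[...,1])&(im[...,0]>30)).astype(np.uint8)
m[:, :290]=0;m[:,370:]=0;m[:160]=0;m[300:]=0
cn=max(cv2.findContours(m,0,1)[0],key=cv2.contourArea); r=cv2.minAreaRect(cn);print(r,cv2.boxPoints(r).round(1).tolist())
print(tri(w,[r[0]],t,[(485.0,257)]))
for z in (.12,.128): 
    B=plane(w,cv2.boxPoints(r),z);print(z,B.mean(0).round(4),np.linalg.norm(B[0]-B[1]),np.linalg.norm(B[1]-B[2]))
    for v in (B[1]-B[0],B[2]-B[1]): print(np.degrees(np.arctan2(v[1],v[0])))
print("rest",plane(w,[(329,205)],.028))
cv2.imwrite("pics/w12z.png",cv2.resize(w["image"][160:300,280:390,::-1],None,fx=5,fy=4,interpolation=cv2.INTER_CUBIC))
E
```

```text
[67 40 19] [134  81  39] [205 176 105] [73 79 86]
((331.5, 236.0), (96.0, 27.0), 90.0) [[318.0, 188.0], [345.0, 188.0], [345.0, 284.0], [318.0, 284.0]]
(array([ 0.51725281, -0.32964662,  0.11289124]), np.float64(0.0010387881697583126))
0.12 [ 0.5178 -0.3285  0.12  ] 0.0188435833232399 0.07287134485148948
-34.949512714447955
-123.91818349223536
0.128 [ 0.519  -0.3263  0.128 ] 0.018273961176948423 0.07066851903299147
-34.94951271444831
-123.91818349223536
rest [[ 0.52027599 -0.32475492  0.028     ]]
```

View pics/w12z.png

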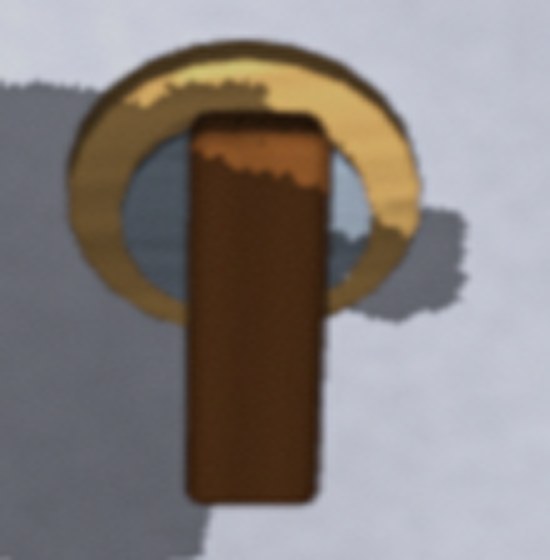

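The wrist view shows the bar at x 318–345, y 188–284, upright in the picture, so the jaw direction matches. The cup is around (329,205), so there is little tilt.

```bash
python3 - <<'E'
from h import *
go(.519,-.3265,.14,-35.7)
w=optics.camera("wrist"); go(.519,-.3265,.14,-35.7)
E
```

```text
t 17.35 pos [ 0.5134 -0.3209  0.2405] jawyaw -34.95 F [ 0.3 -0.1  0. ] open 0.999
delta [ -1.4   7.8 100.5] [ 0.    -0.     0.013] q6 -0.14
t 17.4 pos [ 0.5133 -0.3211  0.2405] jawyaw -34.96 F [ 0.8  0.4 -0. ] open 1.002
delta [ -1.2   7.7 100.5] [0.    0.    0.013] q6 -0.14
```

Request:
{"fn": "step_arm", "kwargs": {
  "targets": "-1 8 25 0 0 0.013; -1 8 70 0 0 0.013; -1 8 110 0 0 0.013; -1 8 120 0 0 0.013; -1 8 120 0 0 0.013"
}}

```text
time_s: 18.02
eef_pos: [0.5192, -0.327, 0.1205]
eef_rot: [-0.0, 0.89, 0.456, -0.0]
wrist_force: [-0.6, 1.4, 1.1]
opening: 1.005
```

```bash
python3 - <<'E'
from h import *
shot("wrist","w13")
go(.519,-.3265,.095,-35.7)
E
```

```text
t 18.07 pos [ 0.5199 -0.3277  0.1218] jawyaw -35.75 F [-0.3 -0.3  0.1] open 1.007
delta [ 0.4 -1.5 26.8] [ 0.002  0.    -0.001] q6 -0.13
```

View pics/w13.png

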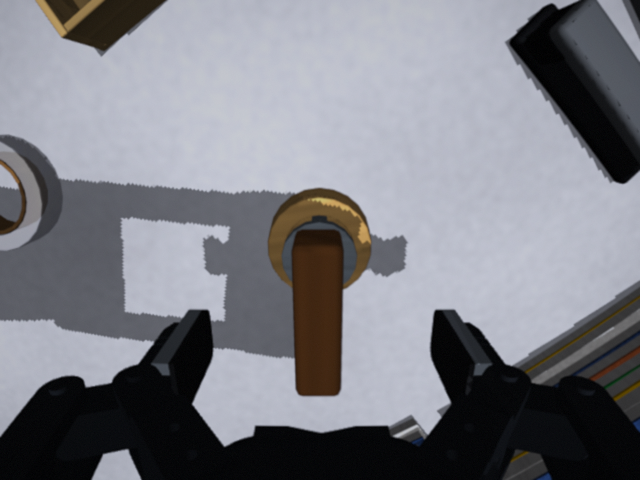

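```bash
python3 - <<'E'
from h import *
w=optics.camera("wrist"); B=plane(w,[(294,246),(342,246),(340,394),(297,394)],.128);print(B.round(4),B.mean(0))
for v in (B[3]-B[0],B[2]-B[1]): print(np.degrees(np.arctan2(v[1],v[0])),np.linalg.norm(v))
go(*B.mean(0)[:2],.095,-35.7)
E
```

```text
[[ 0.5306 -0.2963  0.128 ]
 [ 0.5454 -0.307   0.128 ]
 [ 0.5055 -0.363   0.128 ]
 [ 0.4901 -0.3519  0.128 ]] [ 0.51788515 -0.32953942  0.128     ]
-126.07564751814931 0.06874190970109355
-125.50873012400845 0.06874614198933317
t 18.12 pos [ 0.5202 -0.328   0.1224] jawyaw -35.75 F [-0.3  0.   0.4] open 1.0
delta [-2.6 -1.  27.4] [ 0.003  0.    -0.001] q6 -0.13
```

Request:
{"fn": "step_arm", "kwargs": {
  "targets": "-2 -1 12 0 0 0; -2 -1 24 0 0 0; -2 -1 27 0 0 0; -2 -1 27 0 0 0"
}}

```text
time_s: 18.62
eef_pos: [0.5169, -0.3278, 0.0927]
eef_rot: [-0.001, 0.89, 0.456, -0.0]
wrist_force: [0.6, 0.4, 0.6]
opening: 1.0
```

Request:
{"fn": "step_arm", "kwargs": {
  "targets": "0 0 0 0 0 0; 0 0 0 0 0 0; 0 0 0 0 0 0; 0 0 0 0 0 0; 0 0 0 0 0 0; 0 0 0 0 0 0; 0 0 0 0 0 0; 0 0 0 0 0 0",
  "grip": 0
}}

```text
time_s: 19.62
eef_pos: [0.5172, -0.3281, 0.0935]
eef_rot: [0.0, 0.89, 0.456, 0.0]
wrist_force: [-0.5, 1.1, 4.1]
opening: 0.224
```

```bash
python3 - <<'E'
from h import *
shot("wrist","w14")
go(.519,-.3265,.095,-35.7)
E
```

```text
t 19.68 pos [ 0.5172 -0.3281  0.0935] jawyaw -35.75 F [-0.1  1.   4.1] open 0.23
delta [ 2.4  0.5 -1.5] [ 0.     0.    -0.001] q6 -0.13
```

View pics/w14.png

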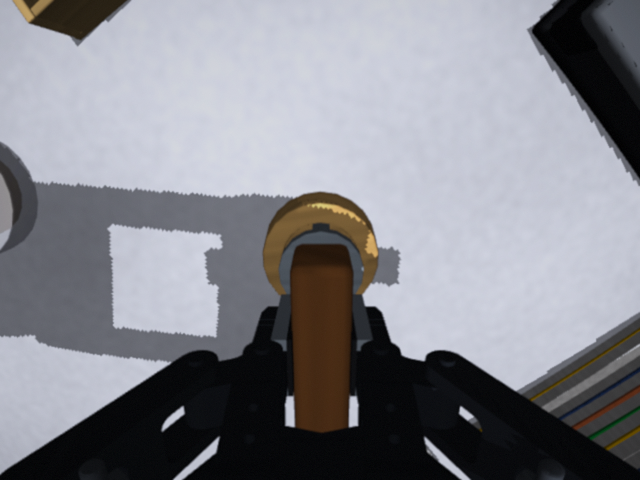

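Request:
{"fn": "step_arm", "kwargs": {
  "targets": "0 0 -10 0 0 0; 0 0 -40 0 0 0; 0 0 -80 0 0 0; 0 0 -110 0 0 0; 0 0 -115 0 0 0; 0 0 -115 0 0 0"
}}

```text
time_s: 20.42
eef_pos: [0.5168, -0.3278, 0.2075]
eef_rot: [-0.0, 0.89, 0.456, -0.0]
wrist_force: [-0.3, -0.1, -1.1]
opening: 0.226
```

```bash
python3 - <<'E'
from h import *
shot("wrist","w15");shot("scene","s15",(100,260,150,270),5);shot("top","t15",(430,530,200,320),5)
go(.5193,-.0408,.2,-2.4)
E
```

```text
t 20.57 pos [ 0.5163 -0.3274  0.2062] jawyaw -35.76 F [-0.6 -0.4 -1.5] open 0.222
delta [ 234.3 -165.     6.9] [-0.003 -0.001 -0.582] q6 -0.13
```

View pics/w15.png

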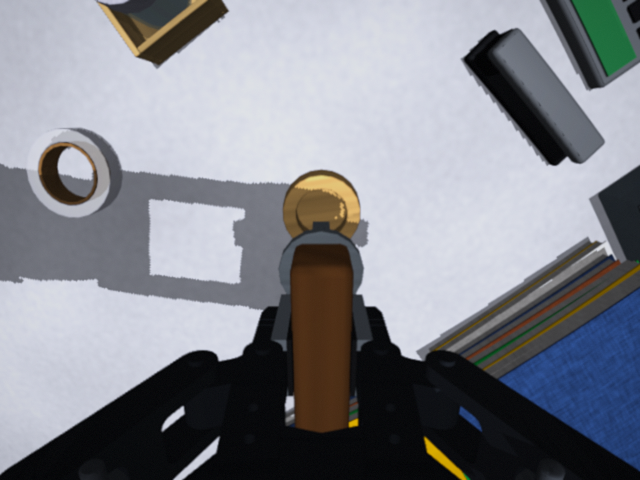

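View pics/s15.png

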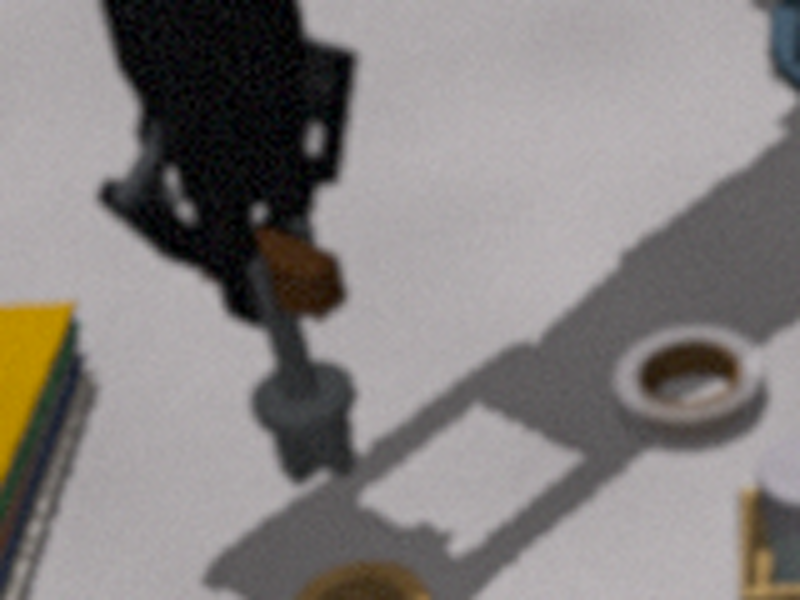

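View pics/t15.png

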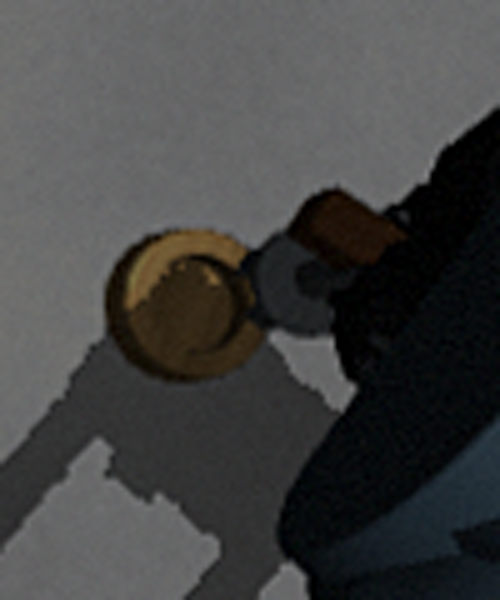

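```bash
python3 - <<'E'
from h import *
w=optics.camera("wrist");t=optics.camera("top");s=optics.camera("scene")
o=ctrl.get_obs();M=rot(o["eef_rot"]).as_matrix();p0=o["eef_pos"]
T=lambda P:((np.atleast_2d(P)-p0)@M*1000).round(1)
f=lambda a,x,y:[np.array(a,float)/5+[x,y]-.4]
a=tri(t,f((315,280),430,200),s,f((305,388),100,150));print("collar top/scene+top",a,T(a[0]))
a=tri(w,[(321,270)],s,f((305,388),100,150));print("w+s",a,T(a[0]))
for z in (.152,.16): 
    P=plane(w,[(279,270),(363,270),(321,232)],z);print(z,T(P),np.linalg.norm(P[0]-P[1]))
go(.5193,-.0408,.2,-2.4)
cv2.imwrite("pics/w15z.png",cv2.resize(w["image"][215:445,250:400,::-1],None,fx=4,fy=2.6,interpolation=cv2.INTER_CUBIC))
E
```

```text
collar top/scene+top (array([ 0.51595468, -0.32682033,  0.16095139]), np.float64(4.328721776914502e-05)) [[ 0.3 -1.  46. ]]
w+s (array([ 0.51762931, -0.32633556,  0.16223058]), np.float64(0.00017485744034855127)) [[ 1.6  0.  44.8]]
0.152 [[ -2.4 -23.5  55. ]
 [ -2.4  23.5  54.9]
 [ 19.7  -0.   55. ]] 0.04698855677528946
0.16 [[  0.8 -22.6  47. ]
 [  0.8  22.5  46.9]
 [ 22.    0.   47. ]] 0.045093734062063545
t 20.73 pos [ 0.5167 -0.3277  0.207 ] jawyaw -35.75 F [-0.6  0.5 -1.8] open 0.229
delta [ 234.3 -165.5    7.4] [-0.002 -0.001 -0.582] q6 -0.13
```

View pics/w15z.png

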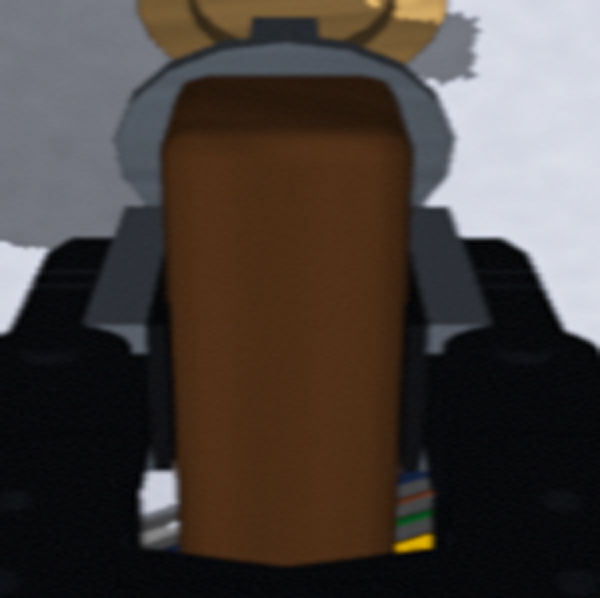

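Request:
{"fn": "step_arm", "kwargs": {
  "targets": "20 -14 0 0 0 -0.08; 60 -42 0 0 0 -0.18; 100 -70 0 0 0 -0.28; 140 -99 0 0 0 -0.38; 180 -127 0 0 0 -0.48; 215 -151 0 0 0 -0.56; 230 -162 0 0 0 -0.582; 234 -165 0 0 0 -0.582"
}}

```text
time_s: 21.72
eef_pos: [0.5199, -0.0412, 0.2081]
eef_rot: [0.0, 0.722, 0.692, -0.0]
wrist_force: [-0.2, -0.7, -1.5]
opening: 0.227
```

Request:
{"fn": "step_arm", "kwargs": {
  "targets": "0 0 0 0 0 0; 0 0 0 0 0 0"
}}

```text
time_s: 21.98
eef_pos: [0.5201, -0.043, 0.2083]
eef_rot: [0.0, 0.722, 0.691, -0.0]
wrist_force: [-0.4, -0.7, -1.4]
opening: 0.224
```

```bash
python3 - <<'E'
from h import *
shot("wrist","w16");shot("scene","s16",(220,360,170,290),5);shot("top","t16",(280,420,200,320),5)
go(.5193,-.0408,.2,-2.4)
E
```

```text
t 22.12 pos [ 0.52   -0.0427  0.2082] jawyaw -2.49 F [ 0.1  0.4 -1.8] open 0.226
delta [ 1.9 -0.8  8.2] [-0.     0.    -0.002] q6 -0.27
```

View pics/w16.png

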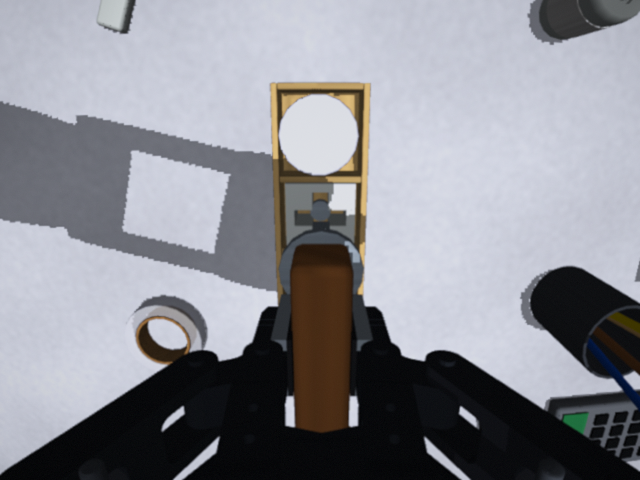

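View pics/s16.png

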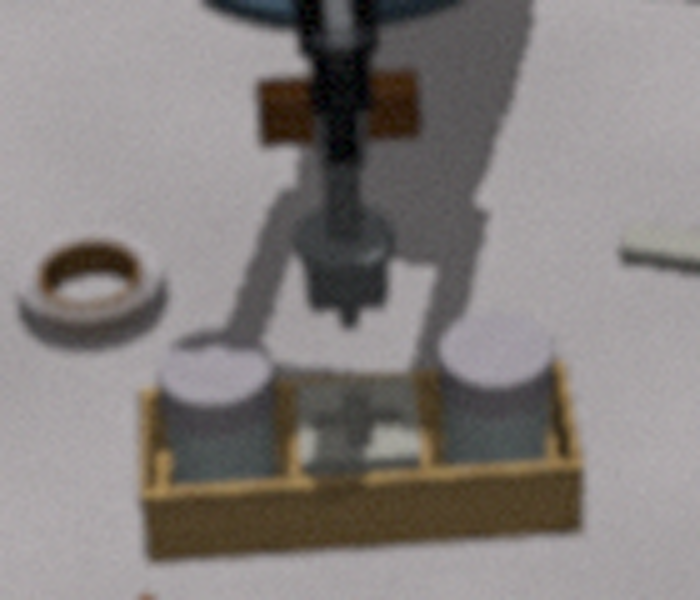

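View pics/t16.png

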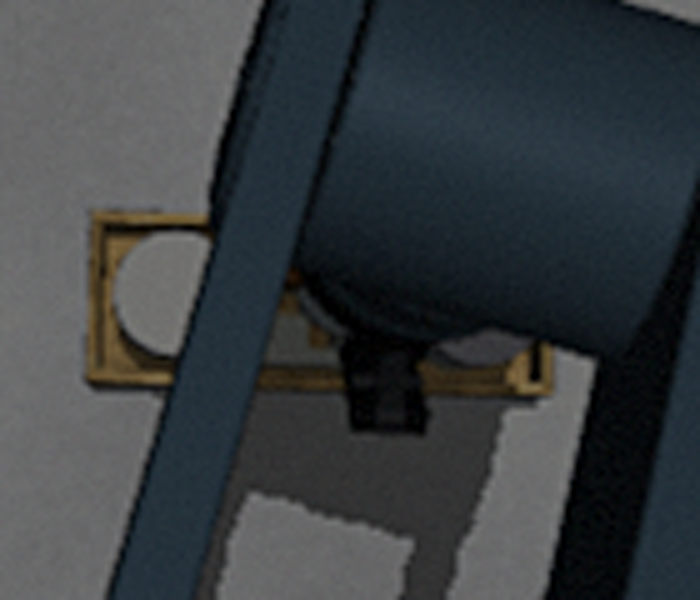

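```bash
python3 - <<'E'
from h import *
w=optics.camera("wrist")
cv2.imwrite("pics/w16z.png",cv2.resize(w["image"][75:275,260:380,::-1],None,fx=6,fy=3,interpolation=cv2.INTER_CUBIC)[:,:720])
E
```

```text
(no output)
```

View pics/w16z.png

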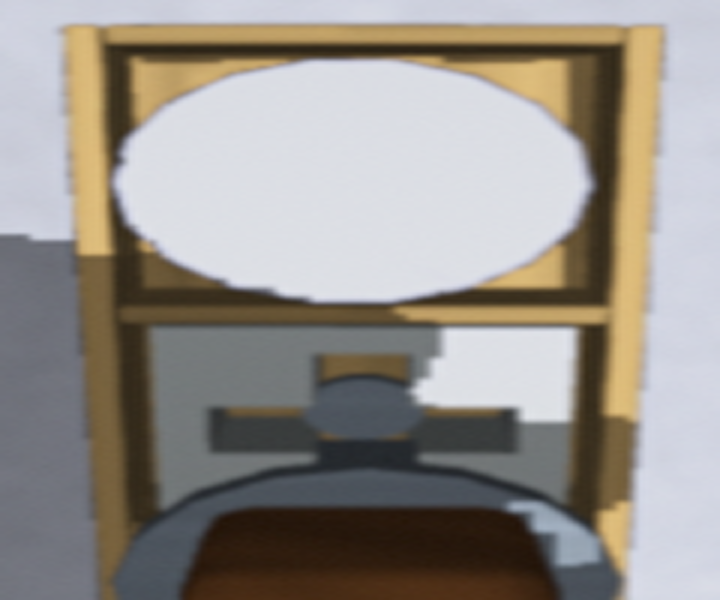

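```bash
python3 - <<'E'
from h import *
w=optics.camera("wrist")
o=ctrl.get_obs();M=rot(o["eef_rot"]).as_matrix();p0=o["eef_pos"]
T=lambda P:((np.atleast_2d(P)-p0)@M*1000).round(1)
f=lambda a:np.array(a,float)/[6,3]+[260,75]-[.42,.33]
P=plane(w,f([(209,408),(209,453),(518,408),(518,453),(313,354),(412,354)]),.05)
c=P[:4].mean(0);print("plus centre world",c.round(4),"tool",T(c),"all",T(P).tolist())
v=P[2:4].mean(0)-P[:2].mean(0);print("x-slot yaw",np.degrees(np.arctan2(v[1],v[0])),np.linalg.norm(v))
K=plane(w,[(279,270),(363,270),(321,232)],.161);print("collar",T(K).tolist())
B=plane(w,[(291,268),(353,268),(297,428),(346,428)],o["eef_pos"][2]+.034);print("bar",T(B).tolist())
go(.5193,-.0408,.2,-2.4)
E
```

```text
plus centre world [ 0.5197 -0.0418  0.05  ] tool [[  0.5  -0.3 158.2]] all [[6.8, -21.2, 158.2], [-5.8, -21.4, 158.2], [6.8, 20.6, 158.2], [-5.8, 20.9, 158.2], [21.6, -7.0, 158.2], [21.5, 6.2, 158.2]]
x-slot yaw -2.5371614506037132 0.04203089099885037
collar [[-0.3, -22.1, 47.2], [-0.3, 23.2, 47.2], [21.0, 0.6, 47.2]]
bar [[33.0, -8.6, -34.0], [33.0, 10.6, -34.0], [-30.1, -8.2, -34.0], [-30.2, 9.8, -34.0]]
t 22.23 pos [ 0.52   -0.0424  0.2082] jawyaw -2.46 F [-0.   0.7 -0.5] open 0.229
delta [ 1.5 -0.7  8.2] [-0.    -0.    -0.001] q6 -0.27
```

Request:
{"fn": "step_arm", "kwargs": {
  "targets": "1 -0.7 10 0 0 0; 1 -0.7 35 0 0 0; 1 -0.7 55 0 0 0; 1 -0.7 62 0 0 0; 1 -0.7 62 0 0 0; 1 -0.7 62 0 0 0"
}}

```text
time_s: 22.98
eef_pos: [0.5199, -0.0409, 0.1471]
eef_rot: [0.001, 0.722, 0.692, 0.0]
wrist_force: [-1.3, 0.2, -1.3]
opening: 0.225
```

```bash
python3 - <<'E'
from h import *
shot("wrist","w17",(220,420,60,300),2.5);shot("scene","s17",(240,340,210,290),7)
go(.5193,-.0408,.2,-2.5)
E
```

```text
t 23.07 pos [ 0.5199 -0.0409  0.1472] jawyaw -2.41 F [ 0.2 -0.8 -0.9] open 0.219
delta [  0.1  -0.5 -52.8] [0.002 0.    0.002] q6 -0.26
```

View pics/w17.png

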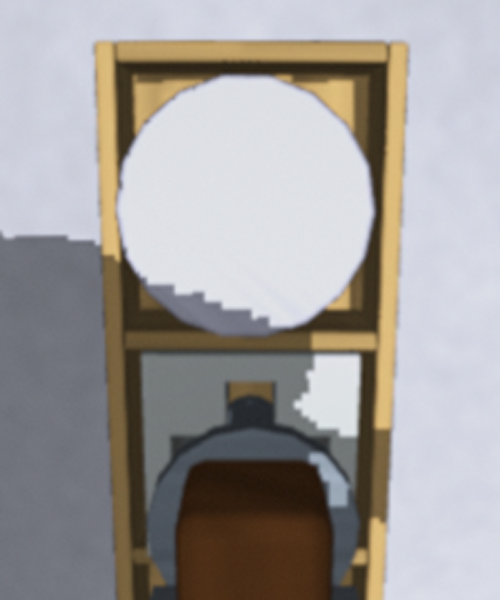

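View pics/s17.png

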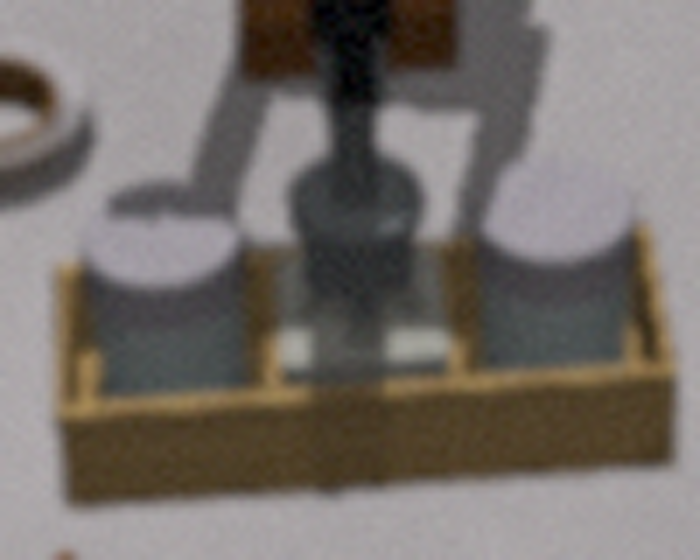

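```bash
python3 - <<'E'
from h import *
w=optics.camera("wrist")
o=ctrl.get_obs();M=rot(o["eef_rot"]).as_matrix();p0=o["eef_pos"]
T=lambda P:((np.atleast_2d(P)-p0)@M*1000).round(1)
f=lambda a:np.array(a,float)/2.5+[220,60]-.3
P=plane(w,f([(226,381),(275,381),(171,435),(330,435)]),.05);print("arm",T(P).tolist())
K=plane(w,f([(148,520),(360,520)]),o["eef_pos"][2]-.047);print("collar",T(K).tolist())
print(o["eef_pos"])
E
```

```text
arm [[20.1, -6.5, 97.1], [20.1, 6.2, 97.1], [5.5, -21.1, 97.1], [5.5, 20.8, 97.1]]
collar [[1.3, -22.0, 47.0], [1.2, 23.6, 47.0]]
[ 0.51984468 -0.04091162  0.14710195]
```

Request:
{"fn": "step_arm", "kwargs": {
  "targets": "-0.5 -0.7 3 0 0 0; -0.5 -0.7 7 0 0 0; -0.5 -0.7 11 0 0 0; -0.5 -0.7 14 0 0 0; -0.5 -0.7 14 0 0 0"
}}

```text
time_s: 23.75
eef_pos: [0.5183, -0.0412, 0.1319]
eef_rot: [-0.0, 0.722, 0.692, -0.0]
wrist_force: [0.3, 0.8, -1.9]
opening: 0.223
```

Request:
{"fn": "step_arm", "kwargs": {
  "targets": "0 0 2 0 0 0; 0 0 4 0 0 0; 0 0 4 0 0 0"
}}

```text
time_s: 24.12
eef_pos: [0.5184, -0.0412, 0.1281]
eef_rot: [-0.0, 0.722, 0.692, -0.0]
wrist_force: [0.0, 0.1, -1.8]
opening: 0.226
```

Request:
{"fn": "step_arm", "kwargs": {
  "targets": "0 0 4 0 0 0; 0 0 8 0 0 0; 0 0 12 0 0 0; 0 0 12 0 0 0"
}}

```text
time_s: 24.62
eef_pos: [0.5182, -0.0411, 0.1158]
eef_rot: [-0.0, 0.722, 0.692, -0.0]
wrist_force: [-0.2, -0.0, -2.1]
opening: 0.224
```

Request:
{"fn": "step_arm", "kwargs": {
  "targets": "0 0 2 0 0 0; 0 0 4 0 0 0; 0 0 6 0 0 0; 0 0 6 0 0 0"
}}

```text
time_s: 25.12
eef_pos: [0.5188, -0.0413, 0.1106]
eef_rot: [0.0, 0.722, 0.692, 0.0]
wrist_force: [-1.9, 0.0, 4.2]
opening: 0.22
```

Request:
{"fn": "step_arm", "kwargs": {
  "targets": "0 0 1.5 0 0 0; 0 0 3 0 0 0; 0 0 3 0 0 0"
}}

```text
time_s: 25.5
eef_pos: [0.5189, -0.0413, 0.1076]
eef_rot: [0.0, 0.722, 0.692, 0.0]
wrist_force: [-2.0, 0.1, 5.8]
opening: 0.228
```

Request:
{"fn": "step_arm", "kwargs": {
  "targets": "0 0 1.5 0 0 0; 0 0 3 0 0 0; 0 0 3 0 0 0"
}}

```text
time_s: 25.88
eef_pos: [0.5189, -0.0413, 0.1048]
eef_rot: [0.0, 0.722, 0.692, 0.0]
wrist_force: [-2.7, 0.1, 8.2]
opening: 0.227
```

Request:
{"fn": "step_arm", "kwargs": {
  "targets": "0 0 1 0 0 0; 0 0 1 0 0 0"
}}

```text
time_s: 26.12
eef_pos: [0.519, -0.0414, 0.1046]
eef_rot: [0.0, 0.722, 0.692, 0.0]
wrist_force: [-4.2, 1.1, 12.8]
opening: 0.228
```

Request:
{"fn": "step_arm", "kwargs": {
  "targets": "0 0 1 0 0 0; 0 0 1 0 0 0"
}}

```text
time_s: 26.38
eef_pos: [0.5191, -0.0414, 0.1045]
eef_rot: [0.0, 0.722, 0.692, 0.0]
wrist_force: [-8.0, 1.7, 21.7]
opening: 0.225
```

Request:
{"fn": "step_arm", "kwargs": {
  "targets": "0 -0.5 0 0 0 0; 0 -0.5 0 0 0 0"
}}

```text
time_s: 26.62
eef_pos: [0.519, -0.0414, 0.1045]
eef_rot: [0.001, 0.722, 0.692, 0.0]
wrist_force: [-7.2, 1.3, 20.7]
opening: 0.224
```

```bash
python3 - <<'E'
from h import *
shot("wrist","w18",(200,440,40,330),2.2);shot("scene","s18",(240,340,210,290),7);shot("scene","s18f")
go(.5193,-.0408,.2,-2.5)
E
```

```text
t 26.77 pos [ 0.519  -0.0414  0.1045] jawyaw -2.39 F [-7.4  2.4 20.8] open 0.228
delta [  0.6   0.5 -95.5] [0.002 0.001 0.002] q6 -0.27
```

View pics/w18.png

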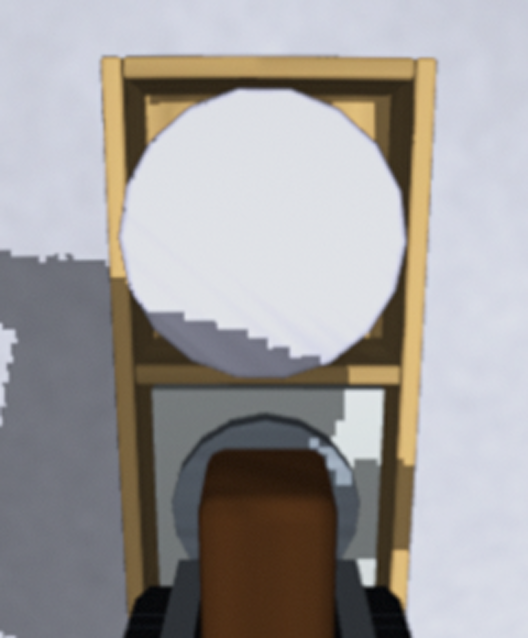

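View pics/s18.png

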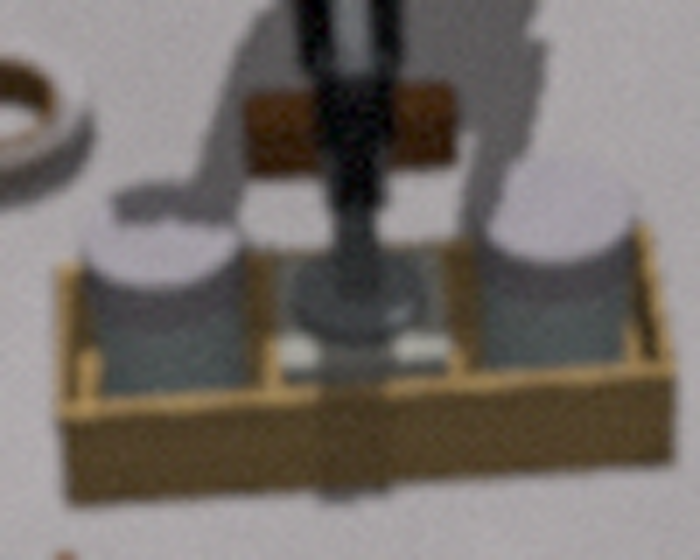

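View pics/s18f.png

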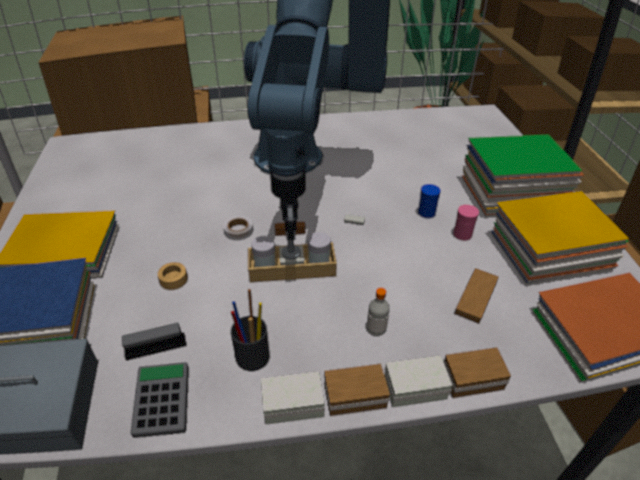

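The collar now sits on the block: z stopped at 0.1045 m while the force rose to about 21 N. I'll ease the sideways load a little, then check that it holds.

Request:
{"fn": "step_arm", "kwargs": {
  "targets": "0 -0.8 0 0 0 0; 0 -0.8 0 0 0 0; 0 -0.8 0 0 0 0; 0 -0.8 0 0 0 0"
}}

```text
time_s: 27.28
eef_pos: [0.5188, -0.0414, 0.1045]
eef_rot: [0.001, 0.722, 0.692, 0.001]
wrist_force: [-3.5, 2.3, 16.1]
opening: 0.232
```

```bash
python3 - <<'E'
from h import *
go(.5193,-.0408,.2,-2.5); print(ctrl.get_obs()["torque"].round(2))
w=optics.camera("wrist");s=shot("scene","s19",(240,340,210,290),7); go(.5193,-.0408,.2,-2.5)
E
```

```text
t 27.27 pos [ 0.5188 -0.0414  0.1045] jawyaw -2.4 F [-3.5  2.3 16.1] open 0.232
delta [  0.6   0.8 -95.5] [0.003 0.001 0.002] q6 -0.27
[ 0.35  0.82 -0.01]
t 27.38 pos [ 0.5188 -0.0414  0.1045] jawyaw -2.4 F [-3.7  1.1 17.8] open 0.23
delta [  0.6   0.8 -95.5] [0.003 0.001 0.002] q6 -0.27
```

View pics/s19.png

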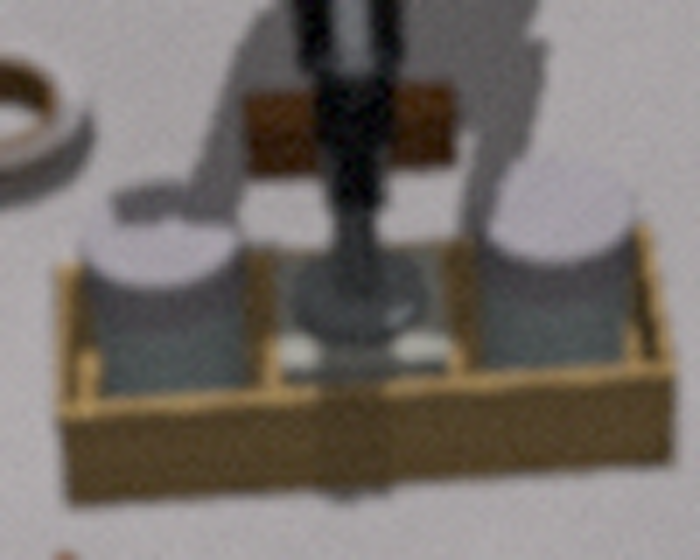

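Request:
{"fn": "step_arm", "kwargs": {
  "targets": "0 0 0.5 0 0 0; 0 0 0.5 0 0 0; 0 0 0.5 0 0 0; 0 0 0.5 0 0 0"
}}

```text
time_s: 27.88
eef_pos: [0.5188, -0.0414, 0.1045]
eef_rot: [0.001, 0.722, 0.692, 0.001]
wrist_force: [-4.9, 2.6, 20.5]
opening: 0.226
```

```bash
python3 - <<'E'
from h import *
from bench import ticket
go(.5193,-.0408,.2,-2.5)
print(ticket.hand_in())
E
```

```text
t 27.88 pos [ 0.5188 -0.0414  0.1045] jawyaw -2.39 F [-4.9  2.6 20.5] open 0.226
delta [  0.5   0.7 -95.5] [0.003 0.001 0.002] q6 -0.27
the job is handed in; nothing more can be done
None
```

The carrier is made up and the job is handed in at 27.9 s. I lowered both grey jars upright into the two cells and released each once its weight was on the floor. I then took the T-handle from its rest, turned it about 33° to mesh with the socket, pushed it home against the spring, and kept it gripped and pressed.

**Last checks:**
- **Seating:** the tool stopped at z = 0.1045 m, the expected height for the collar on the block. The upward force rose to 20.5 N, against about 10 N from the spring alone, and the pictures show the collar on the block.
- **Grip:** the gripper is still closed on the bar, at an opening of 0.226.
- **Other things:** the jars stand upright in their cells. In the last full scene picture, the blue and pink look-alikes and the other things look unmoved.
- **Left over:** a sideways load of about 5 N on the handle remained. I eased it from about 8 N but could not remove it fully. No check failed, but I did not measure the spring plunger's travel directly.

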